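# Reload the sample turntable and index it to the reader

### The arm

A 6-joint arm with a two-finger parallel gripper is mounted at the origin on the work surface. World frame = base frame: x ahead of the robot, y to its left, z up, the work surface at z = 0. Lengths are in m, angles in rad, forces in N, time in s.
With the tool pointing down it reaches from about 0.3 to 0.875 m from the base axis. Payload 6.4 kg.
Tool frame: the origin (TCP) lies at the centre of the arm's flange, where the gripper is bolted on; the fingertips stand 173 mm ahead of it and the grasp point (between the pads) lies ctrl.grip_point_offset ahead of it (ctrl.grip_point_offset is the distance from the TCP to the grasp point, in m); z points along the fingers, y is the direction in which the jaws open and shut (so a half turn about z gives the same grasp; the last joint's range is limited). The gripper opens to 85 mm and grips with 20 to 120 N. Pads are 22 mm wide; open, the fingers measure 114 mm over their backs; the gripper's body (76 mm by 85 mm) begins 54 mm behind the grasp point. The pads swing forward as they close: fully open they stand 13 mm farther back than shut.
Start: joints at [1.12, 0.181, 1.607, -0, 1.354, -0.206], TCP at [0.139, 0.558, 0.405] pointing down, gripper open.
Joint ranges: [-2.99, 2.99], [-0.89, 2.07], [0.3, 2.58], [-1.14, 4.28], [0, 2.63], [-3.12, 3.12]. Speed limits (rad/s): [2.57, 2.57, 3.01, 3.14, 3.14, 3.14].

### API

Orientations are given as a unit quaternion [w, x, y, z].
In Python, from bench import ctrl, cams, boxes_of, landmark_of gives the robot as it stands.
- The arm moves only by the shell command python3 -m handwheel 'ROWS'. ROWS is JSON, a list of rows, each an object with "offset": the shift along the tool's x, y, z in m, a list of three; "spin": the turn about the tool's z in degrees; "grip": the opening, from 0 (shut) to 1 (fully open). A call has 1 to 20 rows; each row is the pose to reach, as a shift and turn from the pose commanded when the call began, along the tool's axes at that moment; what a row does not reach only later rows make up. A row lasts 1/8 s, in which the tool goes at most 62.5 mm and 10.7 degrees, less where a joint would pass 70% of its speed; a pose out of reach is approached as far as the arm can. A call with a gripper value outside its range is refused whole. The fingers move at their own pace and stop on an object; the grip force is fixed at half the most. Time passes only in rows, so rows that repeat a pose let the fingers close. It gives the time, the measured TCP pose, the force and the opening at its end, in the units of the state.
- ctrl.get_obs(): the state, without advancing time (a new reading comes with each control period).
- cams.camera(name): name is "scene" or "top" or "wrist"; returns a dict with "color" (420x560x3 uint8, red, green, blue), "camera_matrix" (3x3 intrinsics, pixels), "view" (4x4, takes a point from world to camera coordinates); the wrist camera has in their place "tool_from_camera" (4x4, takes a point from camera to tool coordinates, whose origin is the TCP and whose axes are the flange's). Camera axes: x right, y up, looking along -z (the intrinsics and any distortion apply to the point x, -y, -z); pixel columns grow to the right and rows downward; lengths in m; the calibration is good to about 2 mm. A picture is of the moment at which its call begins: read the wrist's pose just before it. There is no depth.
- ctrl.hand_in(): hands the job in, once; it reports no verdict.
Trained networks look in a picture, given as the dict that the camera call returned (one of the last four; its "shot" number tells which), for a name from the list of things; names that differ only in an ending like _2 or _b are one class to them, and where a whole thing is asked for, a point or a joint stands for the part that bears it (a point fixed in the world has none). Each returns a list of dicts, best first, with "confidence" (0 to 1); they miss things now and then, are a little off and sometimes report something else, mostly with a low value. They report only what shows in the picture. A call takes as long as a camera call. They do not tell look-alikes from the thing itself.
- boxes_of(picture, thing): "uv" ([column, row] in pixels, amid what is visible of it).
- landmark_of(picture, thing): "uv" ([column, row] in pixels: a listed point, or the origin of a listed thing).
The state is a dict: "time_s": time; "q": joint angles; "dq": joint speeds; "joint_efforts": joint torques, N m; "eef_pos": TCP position; "eef_rot": TCP orientation; "wrist_force": force on the tool from outside, world axes, zero at the start; "torque": the same for the moment, N m; "opening": opening from 0.0 (shut) to 1.0 (fully open).
Only numpy, scipy, OpenCV 4.12 (cv2) and the standard library are available. Lean on these libraries where they do the work, as an engineer would, in place of code of your own. Each camera call takes 0.05 s, during which the arm holds its last target.

### The job

Turn the sample turntable from its side stop to its front stop, with the front of the case towards the robot. There, take the finished carrier of uncapped tubes out of the case and stand it in the grey tray, and stand every carrier of red-capped tubes from the bench in a bay of the case. Then press the lid fully shut past its catch and, only after that, turn the table to the side stop where the front of the case faces the black round reader, leaving bottle, carton and marker where they are.

Things in the scene. Friction and masses are not known exactly. Their poses are not given: they have to be found in the camera images.
- base: fixed grey round foot of the turntable, 250 mm across, 28 mm high; the aluminium disc on it is 330 mm across, its top 45 mm above the bench. Origin: on the bench under the turntable's axis; its -x side is the front (towards the robot, within about 0.25 rad), z up
- turntable (a joint): turntable angle (rad), counter-clockwise from above positive; stays where left. Sprung stops: 0 = case front towards -x of base (robot), +1.571 (start) = towards -y of base (robot's right), -1.571 = towards +y (left); limits +-1.75. Leaving a stop takes 6 to 9 N at the post; within 0.08 rad of a stop it pulls itself in when let go
- case (a point): centre of the case floor, on the axis at the disc's top, turning with the disc: -x to the case's front wall, y along its three bays, z up. White open case 130 (x) x 186 (y) mm outside, walls 5 thick, 54 high. Bays 120 (x) x 56 mm centred at y = -60, 0, +60, x = 0; dividers 4 thick, 30 high. Carriers stand in them lengthwise along x, either way round
- post (a point): on the axis of the upright steel turning post near the rim of the disc, 15 mm below the post's top and 45 mm above the disc; the post is a cylinder 22 mm across, 60 mm high, at (-106, -106) mm of case, turning with the disc
- lid (a joint): angle of the case's lid (rad): 0 = fully shut, 1.95 = open to its end; starts at 1.72 to 1.9. A stiff hinge holds it at any angle (about 2 N at the tab moves it); at about 0.12 rad it meets a sprung catch, and the last part takes 5 to 10 N downwards at the tab; then the catch holds it shut
- lid_hinge (a point): middle of the lid's hinge line, on the case's rear top edge, at (65, 0, 54) mm of case; the line runs along y of case. The lid is a box-shaped cover open below: when shut it reaches 130 mm forward (to -x) from the hinge, 186 mm wide, 55 mm up from the walls' top, clear on top with white sides
- lid_tab (a point): centre of the outer face of the lid's grey tab, turning with the lid: 60 mm wide, 8 thick, sticking out 35 mm from the lower edge of the lid's front wall (130 to 165 mm from the hinge line; this point 147.5 mm from it, 8 mm off the hinge plane). Lid open: the tab points up and this face looks back, away from the case; lid shut: it looks up
- reader: fixed black round pod 64 mm across and 42 mm high with a dark glass top, on the bench beside the disc at the left or the right, 205 mm from the axis. Origin: centre of its underside
- tray: fixed grey shallow out-tray for one carrier, 136 (x) x 74 (y) x 14 mm outside, walls 4 mm; its floor is about 4 mm thick. Origin: centre of its underside
- new1: carrier waiting on the bench: blue block 110 (x) x 46 (y) x 34 mm high; at each end two tubes with red caps (to 78 mm high, 27 to 45 mm from the middle along x); in the middle an upright grip fin 36 mm along x, 14 thick along y, its top 92 mm above the underside; 0.2 kg. Origin: centre of the underside, z up. Two or three of new1 to new3 are present
- new2: as new1
- new3: as new1
- old1: finished carrier in the case at the start: block and grip fin as new1, but open glass tubes without caps (64 mm high). Origin: centre of the underside, x along the block, z up. Exactly one of old1 to old3 is present: old1 starts in the bay at y = -60 mm of case, old2 in the middle bay, old3 at y = +60 mm
- old2: as old1
- old3: as old1
- bottle: white bottle, 60 mm across, 150 mm high, a bystander behind the work; origin: centre of its underside
- carton: cardboard carton 70 x 120 x 60 mm, a bystander; origin: centre of its underside
- marker: black marker 130 mm long, a bystander lying behind the turntable; origin: under its middle
Things that resemble listed ones, but are neither listed nor needed, are in the scene too. What is shaped like the new1 but green or pink is not meant.

How it is judged:
On the way, in this order (a step that is already met when the one before it is completed fails the run):
1. the turntable stands at its front stop (value of joint turntable between -0.06 and 0.06 rad and velocity of joint turntable between -0.05 and 0.05 rad/s), for 0.3 s.
2. with the table at its front stop, the finished carrier stands in the tray and every capped carrier stands in a bay (value of joint turntable between -0.06 and 0.06 rad and horizontal distance between each of old1, old2, old3 and tray below 0.03 m and height (world z) of each of old1, old2, old3 below 0.012 m and angle between each of old1, old2, old3, new1, new2, new3's own z axis and vertical below 0.1 rad and x of new1 in the frame of case between -0.015 and 0.015 m and y of new1 in the frame of case between -0.075 and 0.075 m and z of new1 in the frame of case between -0.006 and 0.008 m and x of new2 in the frame of case between -0.015 and 0.015 m and y of new2 in the frame of case between -0.075 and 0.075 m and z of new2 in the frame of case between -0.006 and 0.008 m and x of new3 in the frame of case between -0.015 and 0.015 m and y of new3 in the frame of case between -0.075 and 0.075 m and z of new3 in the frame of case between -0.006 and 0.008 m and linear speed of each of new1, new2, new3, old1, old2, old3 below 0.03 m/s), for 0.2 s.
3. the lid is pressed fully shut, the table still at its front stop (value of joint turntable between -0.06 and 0.06 rad and value of joint lid below 0.04 rad), for 0.3 s.
4. with the lid shut, the table stands at the stop where the case faces the reader (value of joint lid below 0.04 rad and ((y of reader in the frame of base below 0 m and value of joint turntable between 1.5108 and 1.6308 rad) or (y of reader in the frame of base above 0 m and value of joint turntable between -1.6308 and -1.5108 rad)) and velocity of joint turntable between -0.05 and 0.05 rad/s), for 0.3 s.
At the end, for the whole second after the job is handed in: Turntable within 0.06 rad of the stop facing the reader and at rest, lid within 0.04 rad of fully shut, every capped carrier upright on the floor of the case in a bay, the finished carrier upright on the floor of the tray within 30 mm of its centre, all at rest (all of step 4 and horizontal distance between each of old1, old2, old3 and tray below 0.03 m and height (world z) of each of old1, old2, old3 below 0.012 m and angle between each of old1, old2, old3, new1, new2, new3's own z axis and vertical below 0.1 rad and x of new1 in the frame of case between -0.015 and 0.015 m and y of new1 in the frame of case between -0.075 and 0.075 m and z of new1 in the frame of case between -0.006 and 0.008 m and x of new2 in the frame of case between -0.015 and 0.015 m and y of new2 in the frame of case between -0.075 and 0.075 m and z of new2 in the frame of case between -0.006 and 0.008 m and x of new3 in the frame of case between -0.015 and 0.015 m and y of new3 in the frame of case between -0.075 and 0.075 m and z of new3 in the frame of case between -0.006 and 0.008 m and linear speed of each of new1, new2, new3, old1, old2, old3 below 0.03 m/s); the robot touches nothing.
It fails at once if the bottle is pushed away (distance of bottle from where it was at the start of the episode above 0.04 m).
It fails at once if the carton is pushed away (distance of carton from where it was at the start of the episode above 0.04 m).
It fails at once if the marker is pushed away (distance of marker from where it was at the start of the episode above 0.04 m).
Of new1, new2, new3 only 2 to 3 are there at a start; the rules pass over those that are not, and their reading is None.
Of old1, old2, old3 only 1 to 1 are there at a start; the rules pass over those that are not, and their reading is None.
At some moment in a run one of new1, new2, new3 may be knocked a few centimetres aside while the robot is not near it.
Once in a run the grip may slacken for a moment while it holds something.
It also fails if it takes over 210 s, if anything falls off the work surface, if the arm or the gripper's body presses on something with over 40 N, if the wrist force passes 120 N, or if a joint passes its speed limit or range.

## Working session

There is one attempt and no reset: what is moved stays moved. The work goes in short steps, Python scripts to look and compute and a shell command to move; the robot and the scene stay as the last step left them, time stands still between calls to the robot, and variables do not carry over. Pictures are saved under pics/ and viewed, and the job is handed in when it is done.

```bash
ls; mkdir -p pics
python3 - <<'E'
from bench import ctrl,cams
import cv2
print(ctrl.get_obs(), ctrl.grip_point_offset)
for n in ['scene','top','wrist']:
    p=cams.camera(n); cv2.imwrite(f'pics/a_{n}.png',p['color'][:,:,::-1]); print(n,[ (k,v) for k,v in p.items() if k!='color'])
E
```

```text
pics
{'time_s': 0.0, 'q': array([ 1.11972146e+00,  1.81568090e-01,  1.60800530e+00, -1.73985847e-05,
        1.35380007e+00, -2.06296348e-01]), 'dq': array([ 0.00023037,  0.00180455,  0.00011109, -0.00105159, -0.00237722,
        0.00067653]), 'joint_efforts': array([-1.15426556e-03, -4.44875801e+01, -3.51337659e+01, -3.08788904e-04,
        9.17625788e-03, -3.06558000e-06]), 'eef_pos': array([0.13921766, 0.55763253, 0.40376998]), 'eef_rot': array([-2.79382335e-04,  1.22082027e-01,  9.92519615e-01, -8.45478638e-04]), 'wrist_force': array([-0.05298627,  0.15883924, -0.5952661 ]), 'torque': array([ 0.00260462, -0.04701325, -0.02489827]), 'opening': 0.9998546129683592} 0.1547
scene [('camera_matrix', array([[527.87081825,   0.        , 279.37315922],
       [  0.        , 527.87081825, 206.27030138],
       [  0.        ,   0.        ,   1.        ]])), ('view', array([[-0.85314137,  0.521343  , -0.01874235,  0.39198224],
       [-0.39622574, -0.62418889,  0.67334492,  0.20268716],
       [ 0.33934489,  0.58188461,  0.73909089, -1.62742317],
       [ 0.        ,  0.        ,  0.        
[... 337 characters left out ...]
18],
       [-0.07756925, -0.01676126,  0.99684606, -1.20063285],
       [ 0.        ,  0.        ,  0.        ,  1.        ]])), ('shot', 2)]
wrist [('camera_matrix', array([[363.52990692,   0.        , 281.34600331],
       [  0.        , 363.52990692, 208.48144439],
       [  0.        ,   0.        ,   1.        ]])), ('tool_from_camera', array([[-8.48628925e-06,  9.59126466e-01,  2.82977778e-01,
         7.22957527e-02],
       [ 9.99999955e-01, -7.66306940e-05,  2.89721745e-04,
         2.20834368e-04],
       [ 2.99564577e-04,  2.82977767e-01, -9.59126422e-01,
         3.27368663e-02],
       [ 0.00000000e+00,  0.00000000e+00,  0.00000000e+00,
         1.00000000e+00]])), ('shot', 3)]
```

View pics/a_top.png

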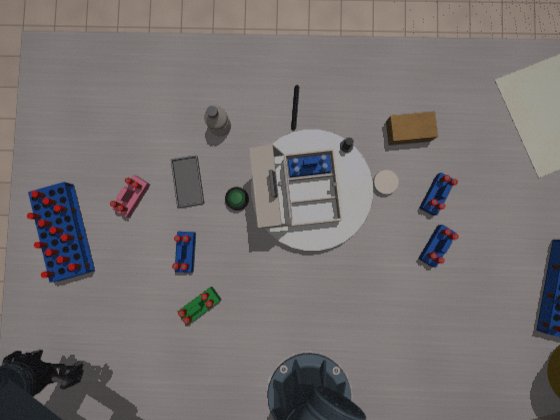

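View pics/a_scene.png

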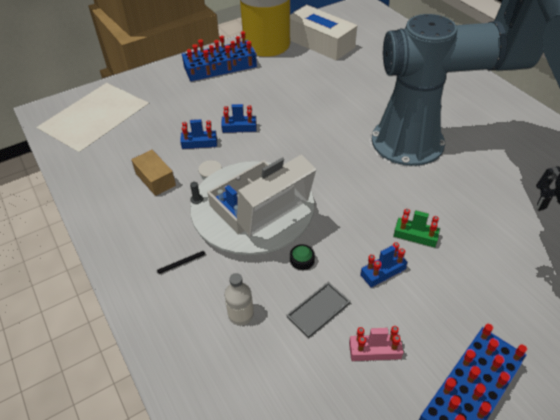

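View pics/a_wrist.png

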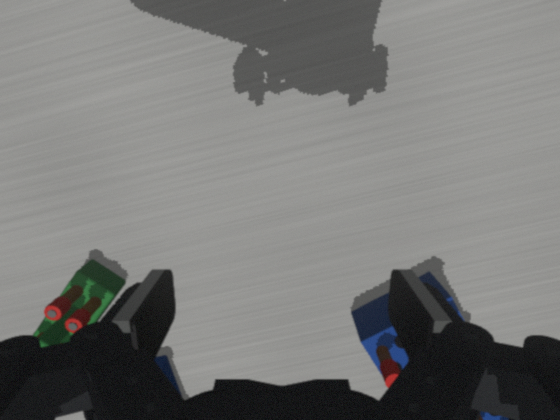

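```bash
cat > h.py <<'E'
import numpy as np,cv2
from bench import ctrl,cams,boxes_of,landmark_of
from scipy.spatial.transform import Rotation as R
def snap(n,f=None):
    o=ctrl.get_obs(); p=cams.camera(n); p['o']=o
    if f: cv2.imwrite('pics/'+f,p['color'][:,:,::-1])
    if n=='wrist':
        q=o['eef_rot']; T=np.eye(4); T[:3,:3]=R.from_quat([q[1],q[2],q[3],q[0]]).as_matrix(); T[:3,3]=o['eef_pos']
        p['wc']=T@p['tool_from_camera']
    else: p['wc']=np.linalg.inv(p['view'])
    return p
def ray(p,uv):
    K=p['camera_matrix']; d=np.array([(uv[0]-K[0,2])/K[0,0],-(uv[1]-K[1,2])/K[1,1],-1.]); 
    return p['wc'][:3,3],p['wc'][:3,:3]@d
def atz(p,uv,z):
    o,d=ray(p,uv); return o+d*(z-o[2])/d[2]
def proj(p,X):
    c=np.linalg.inv(p['wc'])@np.append(X,1); K=p['camera_matrix']
    return np.array([K[0,2]+K[0,0]*c[0]/-c[2],K[1,2]-K[1,1]*c[1]/-c[2]])
def tri(*prs):
    A=np.zeros((3,3));b=np.zeros(3);L=[]
    for p,uv in prs:
        o,d=ray(p,uv); d=d/np.linalg.norm(d); M=np.eye(3)-np.outer(d,d); A+=M;b+=M@o; L.append((o,M))
    X=np.linalg.solve(A,b); return X,[float(np.linalg.norm(M@(X-o))) for o,M in L]
def st():
    o=ctrl.get_obs(); q=o['eef_rot']; r=R.from_quat([q[1],q[2],q[3],q[0]]).as_matrix()
    print('t',round(o['time_s'],2),'tcp',o['eef_pos'].round(4),'toolx',r[:,0].round(3),'tooly',r[:,1].round(3),'z',r[:,2].round(3),'F',o['wrist_force'].round(1),'op',round(o['opening'],3),'q',o['q'].round(2))
E
python3 - <<'E'
from h import *
np.set_printoptions(suppress=True,precision=4)
st()
for n in ['top','scene']:
    p=snap(n)
    for t in ['base','case','post','lid_hinge','lid_tab','reader','tray','new1','old1','bottle','carton','marker']:
        print(n,t,[(np.round(d['uv'],1).tolist(),round(d['confidence'],2),atz(p,d['uv'],{'case':.045,'post':.09,'lid_hinge':.099,'tray':0,'old1':.045}.get(t,0))[:2].round(3).tolist()) for d in landmark_of(p,t)[:5]])
E
```

```text
t 0.15 tcp [0.1393 0.5577 0.404 ] toolx [-0.97   0.242  0.   ] tooly [ 0.242  0.97  -0.001] z [-0.001 -0.001 -1.   ] F [0.9 0.3 0.6] op 1.002 q [ 1.12  0.18  1.61 -0.    1.35 -0.21]
top base [([310.9, 190.3], 0.69, [0.551, 0.005])]
top case [([307.9, 190.4], 0.62, [0.545, 0.015])]
top post [([348.5, 144.5], 0.62, [0.662, -0.086])]
top lid_hinge [([286.7, 191.4], 0.82, [0.535, 0.071])]
top lid_tab [([271.1, 181.0], 0.62, [0.574, 0.116])]
top reader [([237.8, 198.6], 0.69, [0.523, 0.207])]
top tray [([182.9, 179.2], 0.58, [0.573, 0.363]), ([409.1, 129.1], 0.37, [0.729, -0.266])]
top new1 [([183.4, 251.2], 0.95, [0.373, 0.353]), ([435.6, 247.0], 0.8, [0.402, -0.34]), ([436.3, 193.5], 0.6, [0.55, -0.342]), ([311.1, 193.7], 0.6, [0.541, 0.004]), ([201.8, 303.4], 0.59, [0.233, 0.296])]
top old1 [([309.4, 165.8], 0.75, [0.612, 0.012]), ([286.8, 190.4], 0.55, [0.544, 0.071])]
top bottle [([221.2, 126.8], 0.85, [0.725, 0.261])]
top carton [([407.7, 126.6], 0.91, [0.736, -0.263]), ([187.5, 250.1], 0.46, [0.377, 0.342])]
top marker [([296.7, 108.4], 0.77, [0.782, 0.049]), ([309.2, 168.1], 0.22,
[... 238 characters left out ...]
8, 202.5], 0.56, [0.544, 0.071]), ([198.3, 144.7], 0.34, [0.59, -0.22])]
scene lid_tab [([274.6, 167.3], 0.63, [0.405, -0.116])]
scene reader [([303.7, 261.7], 0.92, [0.521, 0.217]), ([382.6, 272.0], 0.41, [0.374, 0.347])]
scene tray [([317.9, 311.7], 0.79, [0.571, 0.355])]
scene new1 [([240.4, 130.2], 0.93, [0.408, -0.321]), ([374.9, 349.9], 0.81, [0.519, 0.501]), ([416.3, 236.2], 0.78, [0.228, 0.305]), ([199.9, 142.5], 0.75, [0.543, -0.337]), ([316.8, 309.0], 0.73, [0.569, 0.347])]
scene old1 [([233.0, 213.4], 0.79, [0.61, 0.016])]
scene bottle [([238.6, 316.0], 0.8, [0.733, 0.267])]
scene carton [([153.2, 179.3], 0.65, [0.728, -0.263])]
scene marker [([181.2, 260.9], 0.76, [0.781, 0.05])]
```

Run:
```python
from h import *
p=snap('top'); s=snap('scene')
X,e=tri((p,[348.5,144.5]),(s,[193.3,187.8])); print('post',X.round(4),e)
img=p['color']; hsv=cv2.cvtColor(img,cv2.COLOR_RGB2HSV)
m=((hsv[...,2]>205)&(hsv[...,1]<25)).astype(np.uint8)
n,l,stt,c=cv2.connectedComponentsWithStats(m); 
m2=np.zeros_like(m)
k=l[225,350]; print('lab',k, stt[k], img[225,350], img[300,350],img[60,150])
m2=(l==k).astype(np.uint8)
cn=max(cv2.findContours(m2,cv2.RETR_EXTERNAL,cv2.CHAIN_APPROX_NONE)[0],key=len)[:,0]
W=np.array([atz(p,uv,.045)[:2] for uv in cn])
# ransac-like circle fit with r=0.165
from scipy.optimize import least_squares
W1=W
r=least_squares(lambda a: np.hypot(W1[:,0]-a[0],W1[:,1]-a[1])-0.165,[.55,.01],loss='soft_l1',f_scale=.0015)
print(r.x, len(W), np.median(abs(r.fun)), np.percentile(np.hypot(*(W1-r.x).T),[10,50,90]))
v=X[:2]-r.x; print('rad',np.linalg.norm(v),'yaw',np.degrees(np.arctan2(v[1],v[0]))+45)
cv2.imwrite('pics/m2.png',m2*255)
```

```text
post [ 0.6665 -0.0885  0.0808] [0.002795492078554732, 0.002795492078554768]
lab 0 [     0      0    560    420 235200] [164 163 165] [130 123 125] [127 120 120]
[0.49197239 0.08968928] 1956 0.5949316245083578 [0.58340837 0.75993162 0.88933615]
rad 0.2494769565568039 yaw -0.5919729186166336
```

View pics/m2.png

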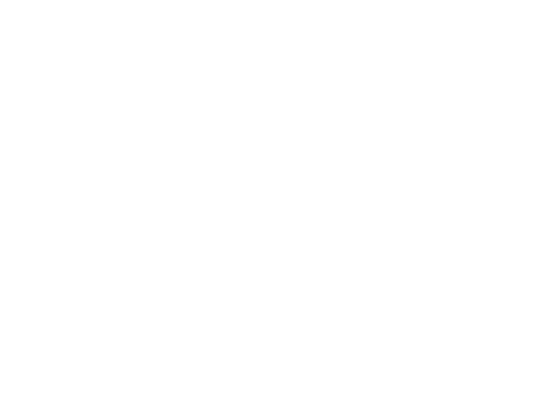

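```bash
cat > disc.py <<'E'
from h import *
from scipy.optimize import least_squares
def disc(p,c0=(.55,.008)):
    g=cv2.GaussianBlur(cv2.cvtColor(p['color'],cv2.COLOR_RGB2GRAY).astype(np.float32),(0,0),1)
    P=[]
    for a in np.linspace(0,2*np.pi,180,endpoint=False):
        rs=np.linspace(.145,.185,60); u=np.array([[c0[0]+r*np.cos(a),c0[1]+r*np.sin(a),.045] for r in rs])
        uv=np.array([proj(p,x) for x in u]).astype(np.float32)
        v=cv2.remap(g,uv[:,0].reshape(1,-1),uv[:,1].reshape(1,-1),cv2.INTER_LINEAR)[0]
        d=np.gradient(v); i=np.argmin(d)
        if d[i]<-1.2 and v[max(i-10,0)]>150 and 5<i<54: P.append(u[i][:2])
    P=np.array(P)
    r=least_squares(lambda a: np.hypot(P[:,0]-a[0],P[:,1]-a[1])-a[2],[*c0,.165],loss='soft_l1',f_scale=.001)
    return r.x,len(P),np.median(abs(r.fun))
E
python3 - <<'E'
from disc import *
for n in ['top','scene']: print(disc(snap(n)))
E
```

```text
(array([0.54950323, 0.0059932 , 0.16337976]), 119, np.float64(0.000606636035392627))
(array([0.55122879, 0.01090807, 0.16277155]), 74, np.float64(0.0009753595370351337))
```

```bash
cat >> h.py <<'E'
def go(*targets):
    "targets: (x,y,z,yaw_y deg or None) -> rows from current pose (measured)"
    o=ctrl.get_obs(); q=o['eef_rot']; r=R.from_quat([q[1],q[2],q[3],q[0]]).as_matrix()
    y0=np.degrees(np.arctan2(r[1,1],r[0,1]))
    for t in targets:
        d=r.T@(np.array(t[:3])-o['eef_pos']); s=0 if t[3] is None else -((t[3]-y0+180)%360-180)
        print('off',d.round(4).tolist(),'spin',round(s,1))
E
python3 - <<'E'
from h import *
st(); go((.139,.558,.48,None),(.667,-.087,.48,51),(.667,-.087,.32,51))
E
```

```text
t 1.65 tcp [0.1394 0.5579 0.4047] toolx [-0.97   0.242 -0.   ] tooly [ 0.242  0.97  -0.   ] z [ 0. -0. -1.] F [ 0.3 -0.2 -1. ] op 0.999 q [ 1.12  0.18  1.61 -0.    1.35 -0.21]
off [0.0004, 0.0, -0.0753] spin 0
off [-0.6682, -0.4978, -0.0753] spin 25.0
off [-0.6682, -0.4978, 0.0847] spin 25.0
```

```bash
python3 -m handwheel '[{"offset":[0,0,-0.075],"spin":0,"grip":0.6},{"offset":[0,0,-0.075],"spin":0,"grip":0.6},{"offset":[-0.668,-0.498,-0.075],"spin":25,"grip":0.6},{"offset":[-0.668,-0.498,-0.075],"spin":25,"grip":0.6},{"offset":[-0.668,-0.498,-0.075],"spin":25,"grip":0.6},{"offset":[-0.668,-0.498,-0.075],"spin":25,"grip":0.6},{"offset":[-0.668,-0.498,-0.075],"spin":25,"grip":0.6},{"offset":[-0.668,-0.498,-0.075],"spin":25,"grip":0.6},{"offset":[-0.668,-0.498,-0.075],"spin":25,"grip":0.6},{"offset":[-0.668,-0.498,-0.075],"spin":25,"grip":0.6},{"offset":[-0.668,-0.498,-0.075],"spin":25,"grip":0.6},{"offset":[-0.668,-0.498,-0.075],"spin":25,"grip":0.6},{"offset":[-0.668,-0.498,-0.075],"spin":25,"grip":0.6},{"offset":[-0.668,-0.498,-0.075],"spin":25,"grip":0.6},{"offset":[-0.668,-0.498,-0.075],"spin":25,"grip":0.6},{"offset":[-0.668,-0.498,-0.075],"spin":25,"grip":0.6},{"offset":[-0.668,-0.498,-0.075],"spin":25,"grip":0.6},{"offset":[-0.668,-0.498,-0.075],"spin":25,"grip":0.6}]'
python3 - <<'E'
from h import *
st(); p=snap('wrist','b_w.png')
for t in ['post','case','old1','lid_hinge','base']:
    print(t,[(np.round(d['uv'],1).tolist(),round(d['confidence'],2),atz(p,d['uv'],{'post':.09,'case':.045,'old1':.045,'lid_hinge':.099}.get(t,0))[:2].round(4).tolist()) for d in landmark_of(p,t)[:2]])
E
```

```text
time_s: 3.9
eef_pos: [0.6663, -0.0864, 0.4794]
eef_rot: [-0.0, 0.334, 0.943, 0.0]
wrist_force: [-0.4, 0.2, -1.3]
opening: 0.599
t 3.9 tcp [ 0.6663 -0.0864  0.4794] toolx [-0.777  0.629  0.001] tooly [ 0.629  0.777 -0.   ] z [-0.001  0.001 -1.   ] F [-0.4  0.2 -1.3] op 0.599 q [-0.31  0.35  1.25  0.    1.54 -1.2 ]
post []
case [([281.3, 23.9], 0.69, [0.552, 0.006]), ([73.4, 213.4], 0.58, [0.5552, -0.3059])]
old1 [([325.1, 68.7], 0.82, [0.6132, 0.0148])]
lid_hinge []
base [([278.0, 30.8], 0.93, [0.5486, 0.004])]
```

View pics/b_w.png

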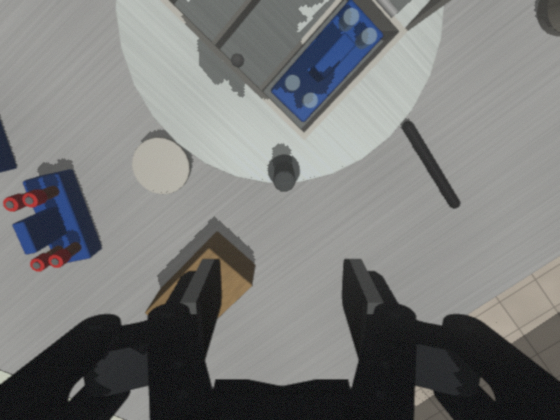

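```bash
python3 - <<'E'
from h import *
p=snap('wrist')
X=atz(p,[285,181],.105); print(X)   # top disc centre
go((X[0],X[1],.32,51),(X[0],X[1],.245,51))
E
python3 - <<'E'
import cv2
i=cv2.imread('pics/b_w.png')[140:220,240:330]; cv2.imwrite('pics/b_c.png',cv2.resize(i,None,fx=6,fy=6,interpolation=cv2.INTER_CUBIC))
E
```

```text
[ 0.66979384 -0.08444268  0.105     ]
off [-0.0012, 0.0036, 0.1601] spin 0.0
off [-0.0012, 0.0036, 0.2351] spin 0.0
```

View pics/b_c.png

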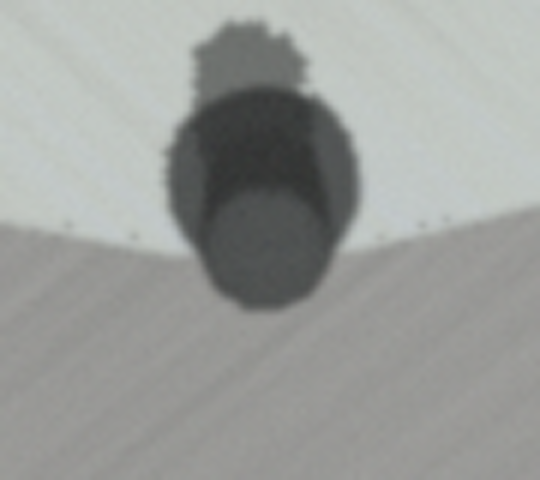

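```bash
python3 -m handwheel '[{"offset":[-0.001,0.004,0.06],"spin":0,"grip":0.6},{"offset":[-0.001,0.004,0.12],"spin":0,"grip":0.6},{"offset":[-0.001,0.004,0.17],"spin":0,"grip":0.6},{"offset":[-0.001,0.004,0.2],"spin":0,"grip":0.6},{"offset":[-0.001,0.004,0.234],"spin":0,"grip":0.6},{"offset":[-0.001,0.004,0.234],"spin":0,"grip":0.4},{"offset":[-0.001,0.004,0.234],"spin":0,"grip":0.4},{"offset":[-0.001,0.004,0.234],"spin":0,"grip":0.4}]'
python3 - <<'E'
from h import *
st(); p=snap('wrist','c_w.png'); p=snap('top','c_t.png')
st()
o=ctrl.get_obs(); q=o['eef_rot']; r=R.from_quat([q[1],q[2],q[3],q[0]]).as_matrix()
ax=np.array([.5500,.007]); yaw=7.2; r0=.150
for i in range(1,20):
    th=90-5*i; a=np.radians(-135+th+yaw); P=ax+r0*np.array([np.cos(a),np.sin(a)])
    d=r.T@(np.array([*P,o['eef_pos'][2]])-o['eef_pos']); print(th,d.round(4).tolist(),5*i)
E
```

```text
time_s: 5.25
eef_pos: [0.6709, -0.0849, 0.2481]
eef_rot: [0.002, 0.334, 0.943, 0.0]
wrist_force: [0.3, -0.3, 0.3]
opening: 0.402
t 5.25 tcp [ 0.6709 -0.0849  0.2481] toolx [-0.777  0.63  -0.003] tooly [0.63  0.777 0.001] z [ 0.004 -0.001 -1.   ] F [ 0.3 -0.3  0.3] op 0.402 q [-0.3   0.56  1.44 -0.    1.14 -1.19]
t 5.35 tcp [ 0.6706 -0.0848  0.2476] toolx [-0.777  0.63  -0.003] tooly [0.63  0.777 0.001] z [ 0.003 -0.001 -1.   ] F [ 0.5 -0.3  0. ] op 0.403 q [-0.3   0.56  1.44 -0.    1.14 -1.19]
85 [0.0018, -0.0145, -0.0] 5
80 [0.0033, -0.0275, -0.0] 10
75 [0.0058, -0.0403, -0.0001] 15
70 [0.0095, -0.0529, -0.0001] 20
65 [0.0143, -0.0651, -0.0001] 25
60 [0.02, -0.0768, -0.0001] 30
55 [0.0268, -0.088, -0.0002] 35
50 [0.0346, -0.0985, -0.0002] 40
45 [0.0432, -0.1084, -0.0002] 45
40 [0.0527, -0.1174, -0.0003] 50
35 [0.0629, -0.1256, -0.0003] 55
30 [0.0738, -0.1329, -0.0003] 60
25 [0.0852, -0.1392, -0.0004] 65
20 [0.0972, -0.1444, -0.0004] 70
15 [0.1096, -0.1486, -0.0004] 75
10 [0.1223, -0.1517, -0.0005] 80
5 [0.1353, -0.1537, -0.0005] 85
0 [0.1483, -0.1546, -0.0006] 90
-5 [0.1614, -0.1543, -0.0006] 95
```

View pics/c_w.png

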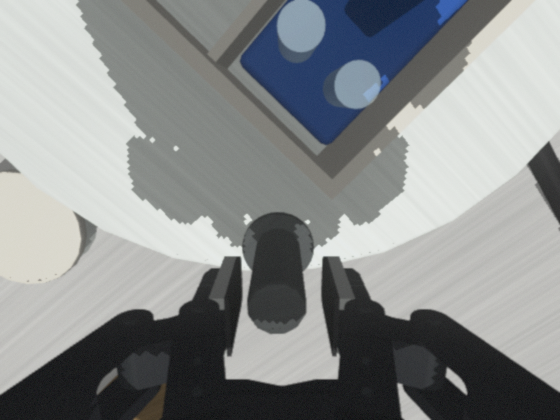

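```bash
python3 -m handwheel '[{"offset":[0.002,-0.0145,0],"spin":5,"grip":0.4},{"offset":[0.003,-0.0275,0],"spin":10,"grip":0.4},{"offset":[0.006,-0.040,0],"spin":15,"grip":0.4},{"offset":[0.0095,-0.053,0],"spin":20,"grip":0.4},{"offset":[0.014,-0.065,0],"spin":25,"grip":0.4},{"offset":[0.02,-0.077,0],"spin":30,"grip":0.4},{"offset":[0.027,-0.088,0],"spin":35,"grip":0.4},{"offset":[0.0345,-0.0985,0],"spin":40,"grip":0.4},{"offset":[0.043,-0.1085,0],"spin":45,"grip":0.4},{"offset":[0.0525,-0.1175,0],"spin":50,"grip":0.4},{"offset":[0.063,-0.1255,0],"spin":55,"grip":0.4},{"offset":[0.074,-0.133,0],"spin":60,"grip":0.4},{"offset":[0.085,-0.139,0],"spin":65,"grip":0.4},{"offset":[0.097,-0.1445,0],"spin":70,"grip":0.4},{"offset":[0.1095,-0.1485,0],"spin":75,"grip":0.4},{"offset":[0.122,-0.1515,0],"spin":80,"grip":0.4},{"offset":[0.135,-0.1535,0],"spin":85,"grip":0.4},{"offset":[0.148,-0.1545,0],"spin":90,"grip":0.4},{"offset":[0.1535,-0.1545,0],"spin":92,"grip":0.4},{"offset":[0.1535,-0.1545,0],"spin":92,"grip":0.4}]'
python3 - <<'E'
from h import *
st(); p=snap('wrist','d_w.png'); p=snap('top','d_t.png'); st()
E
```

```text
time_s: 7.85
eef_pos: [0.4542, -0.1085, 0.2466]
eef_rot: [0.001, 0.91, 0.415, 0.001]
wrist_force: [2.4, -2.1, -1.1]
opening: 0.405
t 7.85 tcp [ 0.4542 -0.1085  0.2466] toolx [0.656 0.755 0.001] tooly [ 0.755 -0.656  0.003] z [ 0.003 -0.002 -1.   ] F [ 2.4 -2.1 -1.1] op 0.405 q [-0.49  0.16  2.   -0.    0.99  0.23]
t 7.95 tcp [ 0.4543 -0.1086  0.2466] toolx [0.656 0.755 0.   ] tooly [ 0.755 -0.656  0.003] z [ 0.002 -0.001 -1.   ] F [ 2.3 -2.   2. ] op 0.402 q [-0.49  0.16  1.99 -0.    0.99  0.23]
```

View pics/d_w.png

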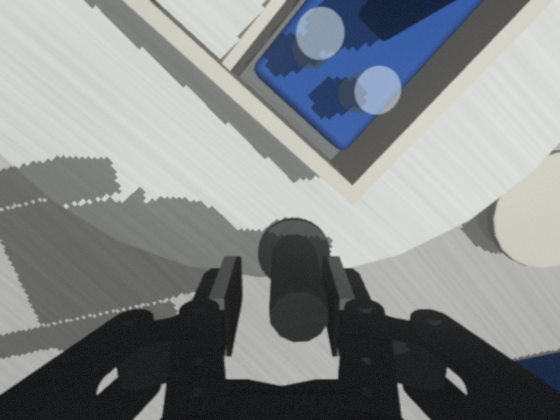

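View pics/d_t.png

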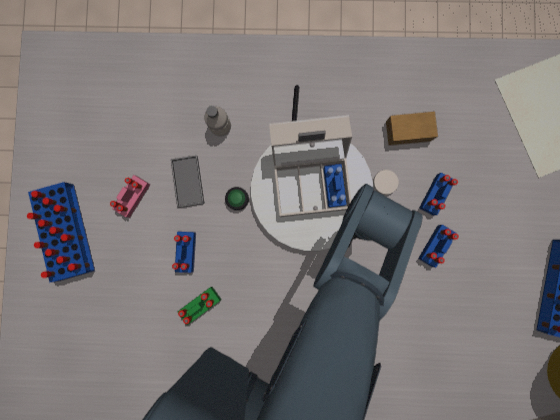

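Run:
```python
from h import *
p=snap('wrist'); X=atz(p,[299,314],.105); v=X[:2]-[.55,.007]; print(X, np.linalg.norm(v), np.degrees(np.arctan2(v[1],v[0]))+135)
go((.4543,-.1086,.42,None))
```

```text
[ 0.46041429 -0.11079736  0.105     ] 0.1479926303674957 7.746759770530929
off [0.0001, 0.0004, -0.1735] spin 0
```

```bash
python3 -m handwheel '[{"offset":[0,0.006,0],"spin":0,"grip":0.6},{"offset":[0,0.006,0],"spin":0,"grip":0.6},{"offset":[0,0.006,-0.05],"spin":0,"grip":0.6},{"offset":[0,0.006,-0.11],"spin":0,"grip":0.6},{"offset":[-0.05,0.006,-0.17],"spin":0,"grip":0.5},{"offset":[-0.1,0.006,-0.22],"spin":0,"grip":0.5},{"offset":[-0.1,0.006,-0.22],"spin":0,"grip":0.5}]'
python3 - <<'E'
from h import *
st(); p=snap('wrist','e_w.png'); 
for t in ['post','case','old1','lid_hinge','base']:
    print(t,[(np.round(d['uv'],1).tolist(),round(d['confidence'],2),atz(p,d['uv'],{'post':.09,'case':.045,'old1':.045,'lid_hinge':.099}.get(t,0))[:2].round(4).tolist()) for d in landmark_of(p,t)[:2]])
E
```

```text
time_s: 8.88
eef_pos: [0.3915, -0.1886, 0.4685]
eef_rot: [0.002, 0.91, 0.414, 0.001]
wrist_force: [0.2, 0.4, -0.3]
opening: 0.504
t 8.88 tcp [ 0.3915 -0.1886  0.4685] toolx [ 0.657  0.754 -0.   ] tooly [ 0.754 -0.657  0.004] z [ 0.003 -0.003 -1.   ] F [ 0.2  0.4 -0.3] op 0.504 q [-0.72 -0.2   1.86 -0.    1.48 -0.01]
post [([284.2, 64.5], 0.72, [0.4619, -0.1133])]
case []
old1 []
lid_hinge []
base []
```

View pics/e_w.png

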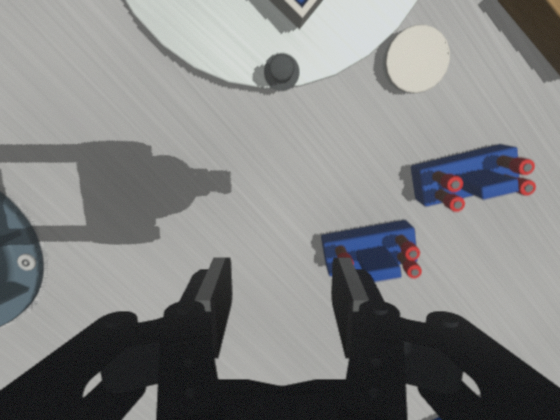

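Run:
```python
from h import *
go((.53,0,.53,97))
```

```text
off [0.2311, -0.0189, -0.0658] spin -138.0
```

```bash
python3 -m handwheel '[{"offset":[0.05,-0.004,-0.06],"spin":-10,"grip":0.5},{"offset":[0.1,-0.01,-0.065],"spin":-20,"grip":0.5},{"offset":[0.15,-0.015,-0.065],"spin":-30,"grip":0.5},{"offset":[0.2,-0.019,-0.065],"spin":-40,"grip":0.5},{"offset":[0.231,-0.019,-0.065],"spin":-50,"grip":0.5},{"offset":[0.231,-0.019,-0.065],"spin":-60,"grip":0.5},{"offset":[0.231,-0.019,-0.065],"spin":-70,"grip":0.5},{"offset":[0.231,-0.019,-0.065],"spin":-80,"grip":0.5},{"offset":[0.231,-0.019,-0.065],"spin":-90,"grip":0.5},{"offset":[0.231,-0.019,-0.065],"spin":-100,"grip":0.5},{"offset":[0.231,-0.019,-0.065],"spin":-110,"grip":0.5},{"offset":[0.231,-0.019,-0.065],"spin":-120,"grip":0.5},{"offset":[0.231,-0.019,-0.065],"spin":-130,"grip":0.5},{"offset":[0.231,-0.019,-0.065],"spin":-138,"grip":0.5},{"offset":[0.231,-0.019,-0.065],"spin":-138,"grip":0.5},{"offset":[0.231,-0.019,-0.065],"spin":-138,"grip":0.5}]'
python3 - <<'E'
from h import *
st(); p=snap('wrist','f_w.png'); 
for t in ['post','case','old1','lid_hinge','base']:
    print(t,[(np.round(d['uv'],1).tolist(),round(d['confidence'],2),atz(p,d['uv'],{'post':.09,'case':.045,'old1':.045,'lid_hinge':.099}.get(t,0))[:2].round(4).tolist()) for d in landmark_of(p,t)[:2]])
E
```

```text
time_s: 11.18
eef_pos: [0.5298, -0.0002, 0.5298]
eef_rot: [-0.001, -0.06, 0.998, 0.0]
wrist_force: [0.4, 0.1, 0.0]
opening: 0.501
t 11.18 tcp [ 5.298e-01 -2.000e-04  5.298e-01] toolx [-0.993 -0.12   0.002] tooly [-0.12   0.993  0.001] z [-0.002  0.    -1.   ] F [0.4 0.1 0. ] op 0.501 q [-0.22  0.    1.55  0.    1.59 -1.92]
post [([186.9, 89.1], 0.83, [0.4571, -0.1097])]
case [([283.9, 181.6], 0.67, [0.554, 0.0065])]
old1 [([236.4, 178.9], 0.73, [0.5577, -0.0536]), ([281.3, 172.9], 0.38, [0.5433, 0.0019])]
lid_hinge [([285.4, 242.1], 0.82, [0.6142, 0.0153])]
base [([280.2, 174.1], 0.67, [0.5536, 0.0016]), ([31.8, 137.4], 0.4, [0.5438, -0.3367])]
```

View pics/f_w.png

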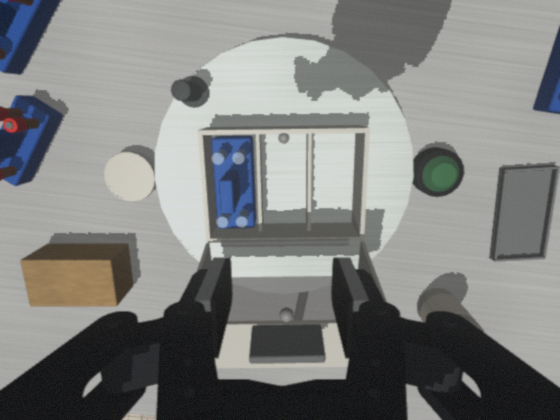

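Run:
```python
import cv2
i=cv2.imread('pics/f_w.png')[115:250,190:385]; cv2.imwrite('pics/f_c.png',cv2.resize(i,None,fx=4,fy=4,interpolation=cv2.INTER_CUBIC))
```

```text
(no output)
```

View pics/f_c.png

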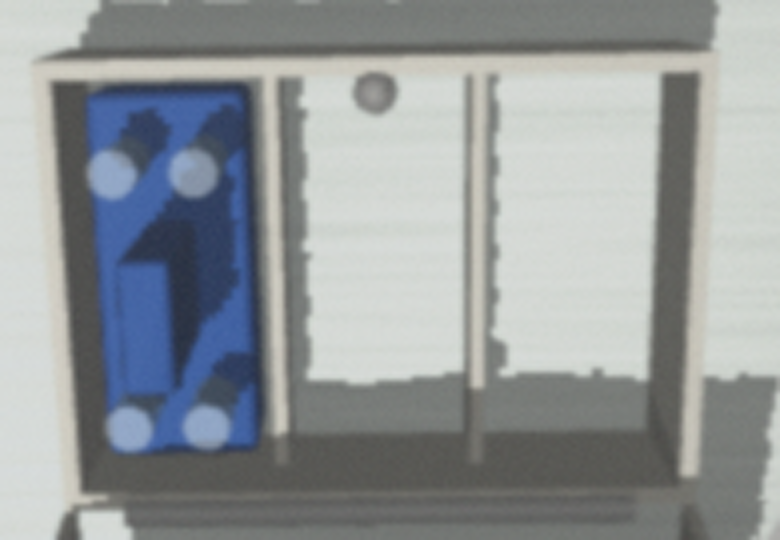

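Run:
```python
from h import *
p=snap('wrist')
f=lambda u,v,z: atz(p,[190+u/4,115+v/4],z)
FL=f(33,63,.099);FR=f(717,53,.099);RL=f(68,506,.099);RR=f(700,478,.099)
print(FL,FR,RL,RR); print(np.linalg.norm(FL-FR),np.linalg.norm(FL-RL))
d=FL-FR; print('yaw from front',np.degrees(np.arctan2(-d[0]*-1,-d[1]*1)), np.degrees(np.arctan2(d[0],-d[1])))
e=RL-FL; print('yaw side',np.degrees(np.arctan2(e[1],e[0])))
M=(FL+FR)/2; 
for y in (7,8): print('centre',M[:2]+.065*np.array([np.cos(np.radians(y)),np.sin(np.radians(y))]))
print('fin', f(145,327,.137), f(142,262,.137),f(148.5,392,.137))
print('block', f(165,85,.079),f(185,450,.079))
p=snap('top'); from disc import disc; print(disc(p))
```

```text
[ 0.49901806 -0.09429505  0.099     ] [0.4741879  0.08790262 0.099     ] [ 0.62553912 -0.07685238  0.099     ] [0.59444961 0.1059109  0.099     ]
0.1838818304187544 0.12771775861198406
yaw from front 7.76054149200045 7.76054149200045
yaw side 7.8495332615274345
centre [0.55111848 0.00472529]
centre [0.5509704  0.00585003]
fin [ 0.55804842 -0.05391763  0.137     ] [ 0.54118899 -0.05600051  0.137     ] [ 0.57533832 -0.0516507   0.137     ]
block [ 0.5026747  -0.06103602  0.079     ] [ 0.6113258  -0.04597315  0.079     ]
(array([0.54857329, 0.00642295, 0.1628322 ]), 65, np.float64(0.0005241509237996211))
```

Run:
```python
import cv2
i=cv2.imread('pics/f_w.png')[155:270,480:560]; cv2.imwrite('pics/f_d.png',cv2.resize(i,None,fx=5,fy=5,interpolation=cv2.INTER_CUBIC))
i=cv2.imread('pics/d_t.png')[145:215,160:215]; cv2.imwrite('pics/f_e.png',cv2.resize(i,None,fx=8,fy=8,interpolation=cv2.INTER_CUBIC))
from h import *
go((.558,-.054,.42,97.8),(.558,-.054,.277,97.8))
```

```text
off [-0.0217, -0.0563, 0.1107] spin -0.9
off [-0.0217, -0.0563, 0.2537] spin -0.9
```

View pics/f_d.png

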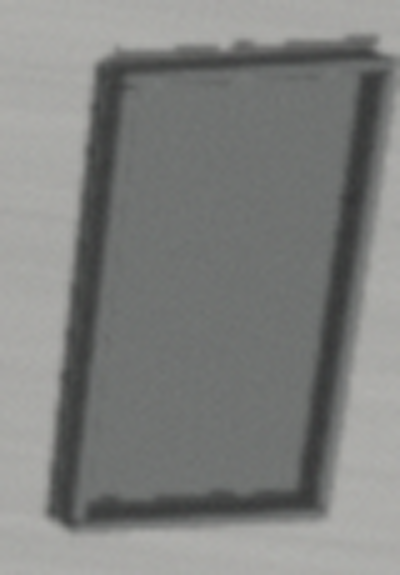

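View pics/f_e.png

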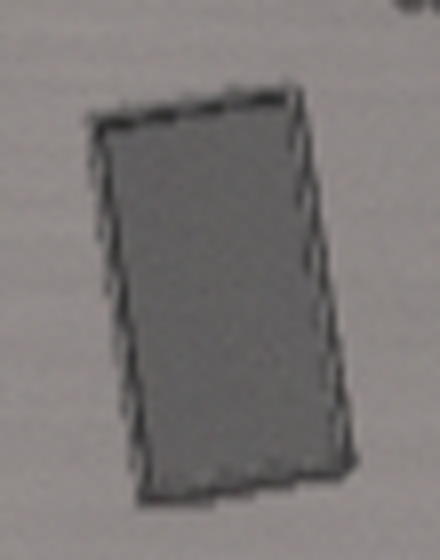

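```bash
python3 -m handwheel '[{"offset":[-0.022,-0.056,0.05],"spin":-1,"grip":0.5},{"offset":[-0.022,-0.056,0.11],"spin":-1,"grip":0.5},{"offset":[-0.022,-0.056,0.17],"spin":-1,"grip":0.5},{"offset":[-0.022,-0.056,0.21],"spin":-1,"grip":0.5},{"offset":[-0.022,-0.056,0.235],"spin":-1,"grip":0.5},{"offset":[-0.022,-0.056,0.253],"spin":-1,"grip":0.5},{"offset":[-0.022,-0.056,0.253],"spin":-1,"grip":0.5}]'
python3 - <<'E'
from h import *
st(); p=snap('wrist','g_w.png'); p=snap('top'); 
C=[atz(p,uv,.014)[:2] for uv in [(171.6,159.6),(196.9,155.9),(204.4,203.75),(177.75,208.1)]]
print(np.round(C,4), 'c',np.mean(C,0)); 
for a,b in ((3,0),(2,1)): d=C[b]-C[a]; print(np.linalg.norm(d),np.degrees(np.arctan2(d[1],d[0])))
E
```

```text
time_s: 12.45
eef_pos: [0.558, -0.0536, 0.2767]
eef_rot: [-0.001, -0.069, 0.998, 0.0]
wrist_force: [-0.1, -0.2, 0.6]
opening: 0.504
t 12.45 tcp [ 0.558  -0.0536  0.2767] toolx [-0.99  -0.139  0.002] tooly [-0.139  0.99   0.001] z [-0.002  0.001 -1.   ] F [-0.1 -0.2  0.6] op 0.504 q [-0.31  0.3   1.74 -0.    1.1  -2.02]
[[0.6256 0.3931]
 [0.6376 0.3232]
 [0.505  0.2972]
 [0.4912 0.3702]] c [0.56486273 0.34592137]
0.13635840712963881 9.684307772838492
0.1351316195845534 11.083098111351136
```

View pics/g_w.png

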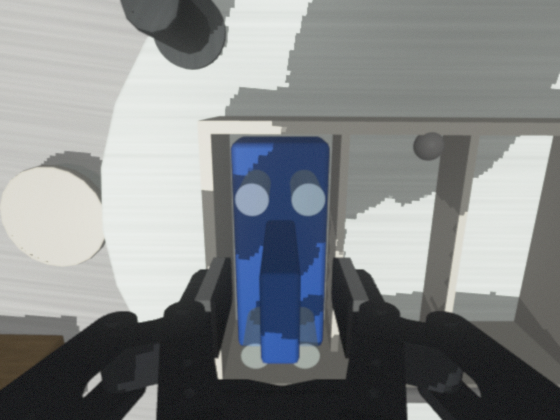

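```bash
python3 -m handwheel '[{"offset":[0,0,0],"spin":0,"grip":0},{"offset":[0,0,0],"spin":0,"grip":0},{"offset":[0,0,0],"spin":0,"grip":0},{"offset":[0,0,0],"spin":0,"grip":0},{"offset":[0,0,-0.02],"spin":0,"grip":0},{"offset":[0,0,-0.05],"spin":0,"grip":0},{"offset":[0,0,-0.1],"spin":0,"grip":0},{"offset":[0,0,-0.15],"spin":0,"grip":0},{"offset":[0,0,-0.15],"spin":0,"grip":0}]'
python3 - <<'E'
from h import *
st(); go((.565,.346,.427,100.4),(.565,.346,.26,100.4))
E
```

```text
time_s: 13.68
eef_pos: [0.5592, -0.0538, 0.4326]
eef_rot: [0.004, -0.07, 0.998, -0.002]
wrist_force: [0.5, -0.2, -2.0]
opening: 0.152
t 13.68 tcp [ 0.5592 -0.0538  0.4326] toolx [-0.99  -0.139 -0.008] tooly [-0.139  0.99  -0.004] z [ 0.009 -0.003 -1.   ] F [ 0.5 -0.2 -2. ] op 0.152 q [-0.31  0.13  1.61  0.    1.39 -2.02]
off [-0.0612, 0.3952, 0.0046] spin -2.4
off [-0.0598, 0.3958, 0.1716] spin -2.4
```

```bash
python3 -m handwheel '[{"offset":[-0.01,0.05,0],"spin":0,"grip":0},{"offset":[-0.02,0.1,0],"spin":0,"grip":0},{"offset":[-0.03,0.15,0],"spin":0,"grip":0},{"offset":[-0.04,0.2,0],"spin":-1,"grip":0},{"offset":[-0.05,0.25,0],"spin":-2,"grip":0},{"offset":[-0.06,0.3,0],"spin":-2.4,"grip":0},{"offset":[-0.061,0.35,0],"spin":-2.4,"grip":0},{"offset":[-0.061,0.395,0],"spin":-2.4,"grip":0},{"offset":[-0.061,0.395,0],"spin":-2.4,"grip":0},{"offset":[-0.061,0.395,0.03],"spin":-2.4,"grip":0},{"offset":[-0.061,0.395,0.06],"spin":-2.4,"grip":0},{"offset":[-0.061,0.395,0.08],"spin":-2.4,"grip":0},{"offset":[-0.061,0.395,0.08],"spin":-2.4,"grip":0}]'
python3 - <<'E'
from h import *
st(); p=snap('wrist','h_w.png'); p=snap('scene','h_s.png')
E
```

```text
time_s: 15.3
eef_pos: [0.5634, 0.3451, 0.3449]
eef_rot: [-0.002, -0.09, 0.996, -0.001]
wrist_force: [0.2, 0.4, -1.8]
opening: 0.148
t 15.3 tcp [0.5634 0.3451 0.3449] toolx [-0.984 -0.179  0.005] tooly [-0.179  0.984 -0.001] z [-0.005 -0.002 -1.   ] F [ 0.2  0.4 -1.8] op 0.148 q [ 0.37  0.42  1.43 -0.    1.3  -1.38]
```

View pics/h_w.png

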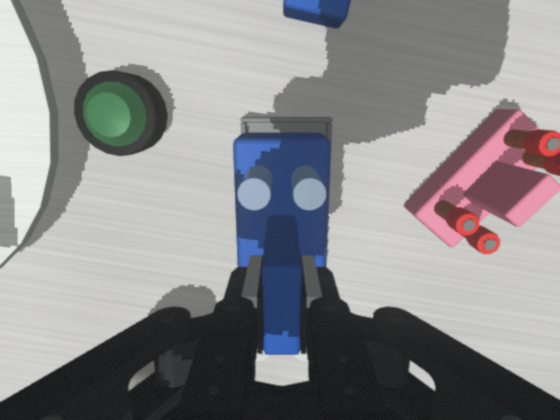

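View pics/h_s.png

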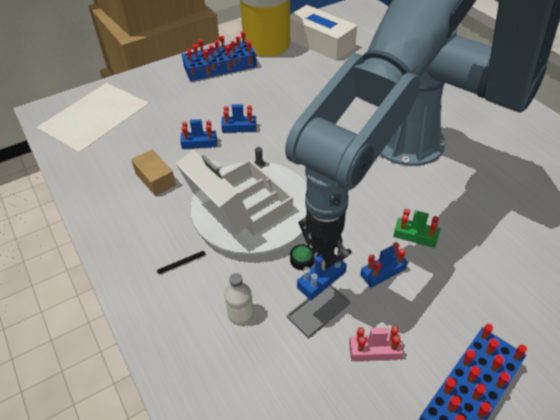

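Run:
```python
from h import *
p=snap('wrist')
a=atz(p,(241.5,117.5),.014);b=atz(p,(331.5,117.5),.014); print(a,b,np.linalg.norm(a-b)); 
d=b-a; print(np.degrees(np.arctan2(d[1],d[0]))-90)
M=(a+b)/2; y=np.radians(10.4); print('centre',M[:2]+.068*np.array([np.cos(y),np.sin(y)]))
```

```text
[0.51158663 0.30377247 0.014     ] [0.49857095 0.37506375 0.014     ] 0.07246967343824139
10.346559522107327
centre [0.57196165 0.35169341]
```

```bash
python3 -m handwheel '[{"offset":[-0.007,0.004,0.03],"spin":0,"grip":0},{"offset":[-0.007,0.004,0.06],"spin":0,"grip":0},{"offset":[-0.007,0.004,0.08],"spin":0,"grip":0},{"offset":[-0.007,0.004,0.095],"spin":0,"grip":0},{"offset":[-0.007,0.004,0.102],"spin":0,"grip":0},{"offset":[-0.007,0.004,0.106],"spin":0,"grip":0},{"offset":[-0.007,0.004,0.108],"spin":0,"grip":0},{"offset":[-0.007,0.004,0.108],"spin":0,"grip":0}]'
python3 - <<'E'
from h import *
st(); p=snap('wrist','i_w.png')
E
```

```text
time_s: 16.45
eef_pos: [0.5703, 0.3513, 0.2402]
eef_rot: [0.0, -0.09, 0.996, 0.0]
wrist_force: [0.3, 0.4, -1.8]
opening: 0.157
t 16.45 tcp [0.5703 0.3513 0.2402] toolx [-0.984 -0.18  -0.001] tooly [-0.18   0.984  0.   ] z [ 0.001  0.    -1.   ] F [ 0.3  0.4 -1.8] op 0.157 q [ 0.38  0.56  1.46 -0.    1.12 -1.38]
```

View pics/i_w.png

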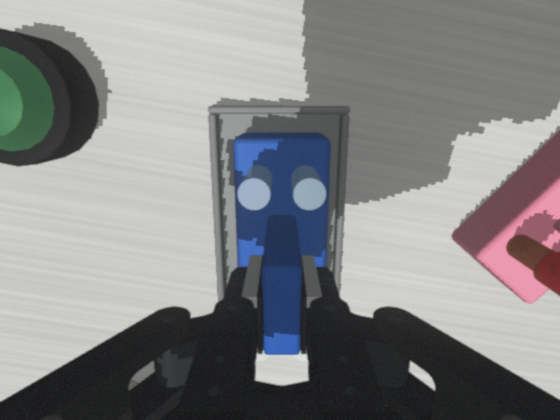

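```bash
python3 -m handwheel '[{"offset":[0,0,0.002],"spin":0,"grip":0},{"offset":[0,0,0.004],"spin":0,"grip":0},{"offset":[0,0,0.004],"spin":0,"grip":0},{"offset":[0,0,0.004],"spin":0,"grip":0.5},{"offset":[0,0,0.004],"spin":0,"grip":0.5},{"offset":[0,0,0.004],"spin":0,"grip":0.5},{"offset":[0,0,-0.03],"spin":0,"grip":0.5},{"offset":[0,0,-0.08],"spin":0,"grip":0.5},{"offset":[0,0,-0.14],"spin":0,"grip":0.5},{"offset":[0,0,-0.2],"spin":0,"grip":0.5},{"offset":[0,0,-0.2],"spin":0,"grip":0.5}]'
python3 - <<'E'
from h import *
st(); p=snap('wrist','j_w.png')
for t in ['tray','old1']:
    print(t,[(np.round(d['uv'],1).tolist(),round(d['confidence'],2),atz(p,d['uv'],0)[:2].round(4).tolist()) for d in landmark_of(p,t)[:2]])
go((.375,.345,.44,90))
E
```

```text
time_s: 17.88
eef_pos: [0.5711, 0.3517, 0.4472]
eef_rot: [0.006, -0.09, 0.996, 0.002]
wrist_force: [0.1, 0.0, 0.0]
opening: 0.498
t 17.88 tcp [0.5711 0.3517 0.4472] toolx [-0.984 -0.18  -0.012] tooly [-0.18   0.984  0.002] z [ 0.012  0.005 -1.   ] F [0.1 0.  0. ] op 0.498 q [ 0.38  0.36  1.3   0.    1.47 -1.38]
tray []
old1 [([281.8, 160.1], 0.94, [0.5686, 0.3531])]
off [0.1928, 0.0291, -0.0011] spin 10.4
```

View pics/j_w.png

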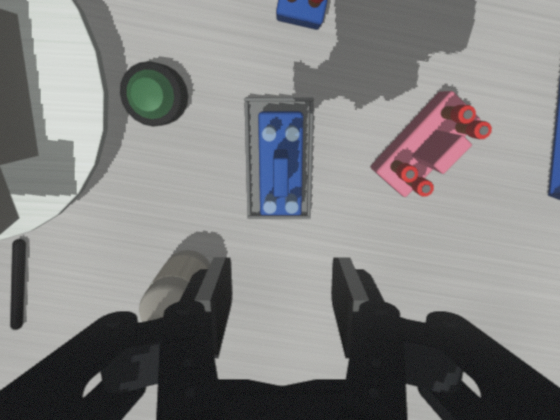

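```bash
python3 -m handwheel '[{"offset":[0.06,0.01,0],"spin":5,"grip":0.5},{"offset":[0.12,0.02,0],"spin":10,"grip":0.5},{"offset":[0.193,0.029,0],"spin":10.4,"grip":0.5},{"offset":[0.193,0.029,0],"spin":10.4,"grip":0.5},{"offset":[0.193,0.029,0],"spin":10.4,"grip":0.5},{"offset":[0.193,0.029,0],"spin":10.4,"grip":0.5}]'
python3 - <<'E'
from h import *
st(); p=snap('wrist','k_w.png')
for t in ['new1']:
    print(t,[(np.round(d['uv'],1).tolist(),round(d['confidence'],2),atz(p,d['uv'],0)[:2].round(4).tolist()) for d in landmark_of(p,t)[:3]])
i=p['color'][60:260,180:380,::-1]; cv2.imwrite('pics/k_c.png',cv2.resize(i,None,fx=3,fy=3,interpolation=cv2.INTER_CUBIC))
E
```

```text
time_s: 18.77
eef_pos: [0.3763, 0.345, 0.4393]
eef_rot: [-0.0, 0.001, 1.0, -0.0]
wrist_force: [-0.3, -0.2, -0.2]
opening: 0.499
t 18.77 tcp [0.3763 0.345  0.4393] toolx [-1.     0.001  0.   ] tooly [ 0.001  1.    -0.   ] z [-0. -0. -1.] F [-0.3 -0.2 -0.2] op 0.499 q [ 0.51  0.01  1.73 -0.    1.41 -1.06]
new1 [([238.1, 26.7], 0.88, [0.2313, 0.3012]), ([406.0, 282.9], 0.71, [0.5203, 0.4994]), ([283.4, 164.7], 0.57, [0.3725, 0.3473])]
```

View pics/k_c.png

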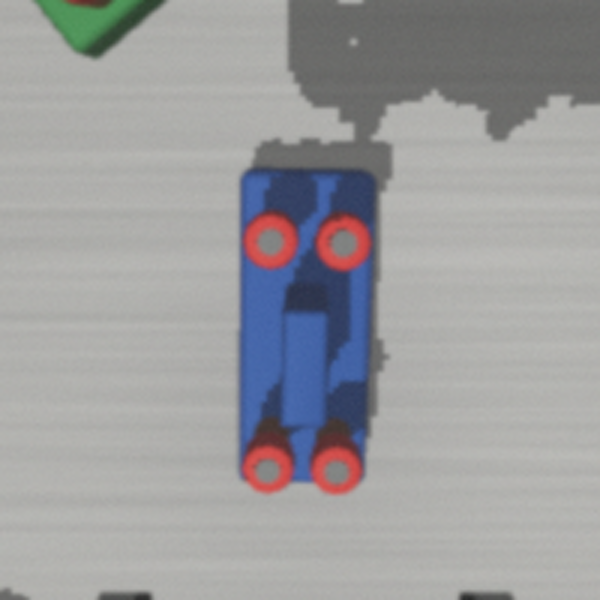

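```bash
cat >> h.py <<'E'
def carrier(p,caps,fin,off,s,zb=0.):
    "caps: nearL,nearR,farL,farR in crop px"
    C=[atz(p,(u/s+off[0],v/s+off[1]),zb+.078)[:2] for u,v in caps]
    F=atz(p,(fin[0]/s+off[0],fin[1]/s+off[1]),zb+.092)[:2]
    C=np.array(C); d=(C[2]+C[3]-C[0]-C[1])/2
    print('caps c',C.mean(0).round(4),'fin c',F.round(4),'len',np.linalg.norm(d).round(4),'wid',np.linalg.norm(C[1]-C[0]).round(4),'yaw',np.degrees(np.arctan2(d[1],d[0])).round(1))
E
python3 - <<'E'
from h import *
p=snap('wrist')
carrier(p,[(271,241),(344,242),(268,468),(337,468)],(304.5,369),(180,60),3)
E
```

```text
caps c [0.373  0.3453] fin c [0.3733 0.3451] len 0.0707 wid 0.0217 yaw -1.3
```

```bash
python3 -m handwheel '[{"offset":[0.003,0,0.06],"spin":1.3,"grip":0.5},{"offset":[0.003,0,0.12],"spin":1.3,"grip":0.5},{"offset":[0.003,0,0.17],"spin":1.3,"grip":0.5},{"offset":[0.003,0,0.195],"spin":1.3,"grip":0.5},{"offset":[0.003,0,0.207],"spin":1.3,"grip":0.5},{"offset":[0.003,0,0.207],"spin":1.3,"grip":0.5},{"offset":[0.003,0,0.207],"spin":1.3,"grip":0},{"offset":[0.003,0,0.207],"spin":1.3,"grip":0},{"offset":[0.003,0,0.207],"spin":1.3,"grip":0},{"offset":[0.003,0,0.207],"spin":1.3,"grip":0},{"offset":[0.003,0,0.207],"spin":1.3,"grip":0},{"offset":[0.003,0,0.18],"spin":1.3,"grip":0},{"offset":[0.003,0,0.13],"spin":1.3,"grip":0},{"offset":[0.003,0,0.08],"spin":1.3,"grip":0},{"offset":[0.003,0,0.03],"spin":1.3,"grip":0},{"offset":[0.003,0,0.01],"spin":1.3,"grip":0},{"offset":[0.003,0,0.01],"spin":1.3,"grip":0}]'
python3 - <<'E'
from h import *
st(); p=snap('wrist','l_w.png')
go((.545,.065,.43,97.8),(.545,.065,.32,97.8))
E
```

```text
time_s: 21.05
eef_pos: [0.3721, 0.3451, 0.4313]
eef_rot: [0.001, 0.011, 1.0, 0.001]
wrist_force: [-0.7, 0.2, -2.9]
opening: 0.155
t 21.05 tcp [0.3721 0.3451 0.4313] toolx [-1.     0.023 -0.003] tooly [0.023 1.    0.002] z [ 0.003  0.002 -1.   ] F [-0.7  0.2 -2.9] op 0.155 q [ 0.51  0.    1.74  0.    1.39 -1.03]
off [-0.1797, -0.2758, -0.0006] spin -9.1
off [-0.1797, -0.2758, 0.1094] spin -9.1
```

View pics/l_w.png

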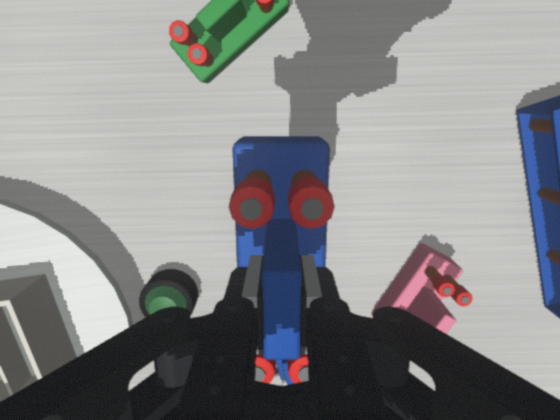

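```bash
python3 -m handwheel '[{"offset":[-0.03,-0.05,0],"spin":-2,"grip":0},{"offset":[-0.06,-0.1,0],"spin":-4,"grip":0},{"offset":[-0.09,-0.15,0],"spin":-6,"grip":0},{"offset":[-0.12,-0.2,0],"spin":-9.1,"grip":0},{"offset":[-0.15,-0.24,0],"spin":-9.1,"grip":0},{"offset":[-0.178,-0.276,0],"spin":-9.1,"grip":0},{"offset":[-0.178,-0.276,0],"spin":-9.1,"grip":0},{"offset":[-0.178,-0.276,0.03],"spin":-9.1,"grip":0},{"offset":[-0.178,-0.276,0.06],"spin":-9.1,"grip":0},{"offset":[-0.178,-0.276,0.075],"spin":-9.1,"grip":0},{"offset":[-0.178,-0.276,0.075],"spin":-9.1,"grip":0}]'
python3 - <<'E'
from h import *
st(); p=snap('wrist','m_w.png')
go((.543,.065,.278,97.8))
E
```

```text
time_s: 22.48
eef_pos: [0.5427, 0.0655, 0.3529]
eef_rot: [-0.002, -0.068, 0.998, 0.0]
wrist_force: [-0.2, -0.3, -1.3]
opening: 0.157
t 22.48 tcp [0.5427 0.0655 0.3529] toolx [-0.991 -0.136  0.004] tooly [-0.136  0.991  0.001] z [-0.004  0.001 -1.   ] F [-0.2 -0.3 -1.3] op 0.157 q [-0.1   0.17  1.73  0.    1.25 -1.8 ]
off [0.0003, -0.0003, 0.0764] spin 0.0
```

View pics/m_w.png

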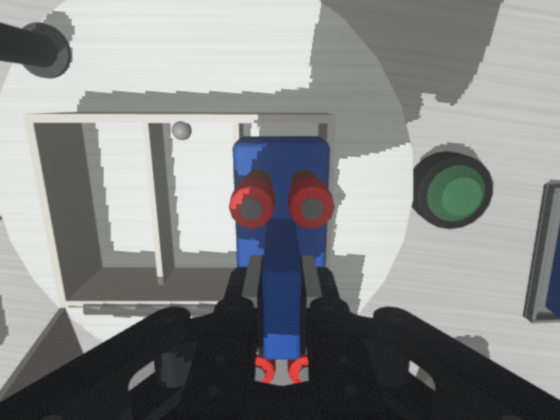

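```bash
cat >> h.py <<'E'
CC=np.array([.551,.0055]); YAW=np.radians(7.8)
def case2w(x,y,z,cc=None,yaw=None):
    cc=CC if cc is None else cc; yaw=YAW if yaw is None else yaw
    c,s=np.cos(yaw),np.sin(yaw); return np.array([cc[0]+c*x-s*y,cc[1]+s*x+c*y,.045+z])
E
python3 - <<'E'
from h import *
p=snap('wrist'); im=p['color'][:,:,::-1].copy()
for x,y,z in [(-.065,-.093,.054),(-.065,.093,.054),(.065,-.093,.054),(-.06,.088,.054),(-.06,-.088,.054),(-.06,.032,.03),(-.06,-.032,.03),(-.06,-.028,.03)]:
    u=proj(p,case2w(x,y,z)); print((x,y,z),u.round(1)); cv2.circle(im,tuple(int(round(a)) for a in u),2,(0,0,255),-1)
cv2.imwrite('pics/m_o.png',cv2.resize(im[90:330,10:360],None,fx=2.2,fy=2.2,interpolation=cv2.INTER_CUBIC))
E
```

```text
(-0.065, -0.093, 0.054) [ 22.2 113.4]
(-0.065, 0.093, 0.054) [335.8 113.4]
(0.065, -0.093, 0.054) [ 59.8 307. ]
(-0.06, 0.088, 0.054) [327.1 122. ]
(-0.06, -0.088, 0.054) [ 32.2 122. ]
(-0.06, 0.032, 0.03) [237.9 120.1]
(-0.06, -0.032, 0.03) [141.  120.1]
(-0.06, -0.028, 0.03) [147.  120.1]
```

View pics/m_o.png

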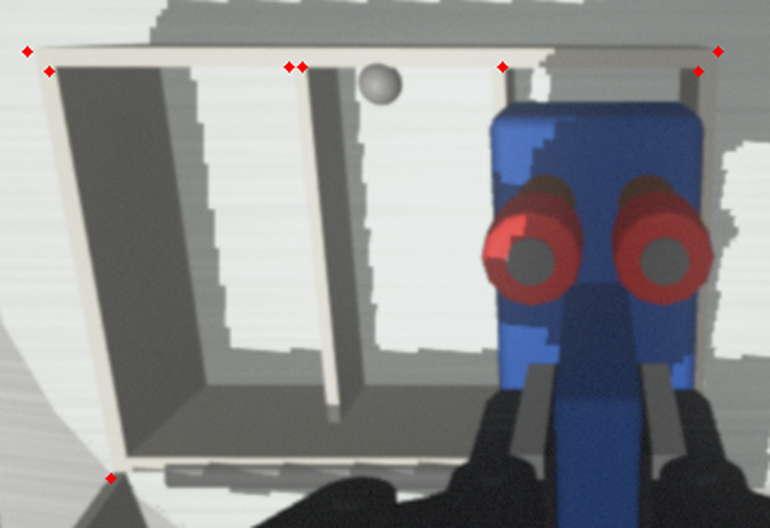

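```bash
python3 -m handwheel '[{"offset":[0.001,0.0005,0.02],"spin":0,"grip":0},{"offset":[0.001,0.0005,0.04],"spin":0,"grip":0},{"offset":[0.001,0.0005,0.055],"spin":0,"grip":0},{"offset":[0.001,0.0005,0.065],"spin":0,"grip":0},{"offset":[0.001,0.0005,0.071],"spin":0,"grip":0},{"offset":[0.001,0.0005,0.074],"spin":0,"grip":0},{"offset":[0.001,0.0005,0.074],"spin":0,"grip":0}]'
python3 - <<'E'
from h import *
st(); p=snap('wrist','n_w.png')
E
```

```text
time_s: 23.45
eef_pos: [0.5427, 0.0653, 0.2809]
eef_rot: [0.0, -0.068, 0.998, -0.0]
wrist_force: [0.0, -0.4, -2.7]
opening: 0.156
t 23.45 tcp [0.5427 0.0653 0.2809] toolx [-0.991 -0.135 -0.   ] tooly [-0.135  0.991 -0.   ] z [ 0. -0. -1.] F [ 0.  -0.4 -2.7] op 0.156 q [-0.1   0.26  1.78 -0.    1.1  -1.8 ]
```

View pics/n_w.png

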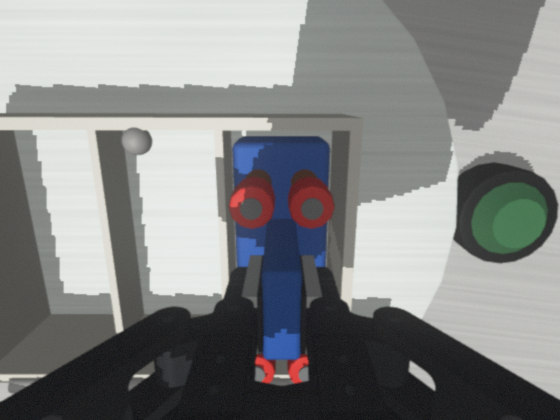

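```bash
python3 -m handwheel '[{"offset":[0,0,0.003],"spin":0,"grip":0},{"offset":[0,0,0.004],"spin":0,"grip":0},{"offset":[0,0,0.004],"spin":0,"grip":0},{"offset":[0,0,0.004],"spin":0,"grip":0.45},{"offset":[0,0,0.004],"spin":0,"grip":0.45},{"offset":[0,0,0.004],"spin":0,"grip":0.45},{"offset":[0,0,-0.03],"spin":0,"grip":0.45},{"offset":[0,0,-0.08],"spin":0,"grip":0.45},{"offset":[0,0,-0.14],"spin":0,"grip":0.45},{"offset":[0,0,-0.2],"spin":0,"grip":0.45},{"offset":[0,0,-0.2],"spin":0,"grip":0.45}]'
python3 - <<'E'
from h import *
st(); p=snap('wrist','o_w.png'); p=snap('top','o_t.png')
E
```

```text
time_s: 24.88
eef_pos: [0.5435, 0.0653, 0.4869]
eef_rot: [0.006, -0.068, 0.998, -0.001]
wrist_force: [-0.3, 0.6, -1.1]
opening: 0.448
t 24.88 tcp [0.5435 0.0653 0.4869] toolx [-0.991 -0.135 -0.011] tooly [-0.135  0.991 -0.003] z [ 0.011 -0.001 -1.   ] F [-0.3  0.6 -1.1] op 0.448 q [-0.1   0.06  1.58  0.    1.5  -1.8 ]
```

View pics/o_w.png

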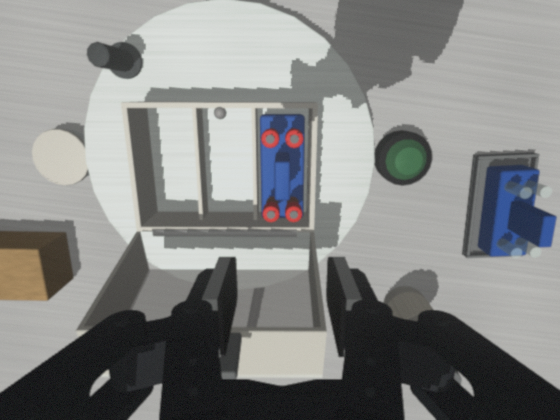

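View pics/o_t.png

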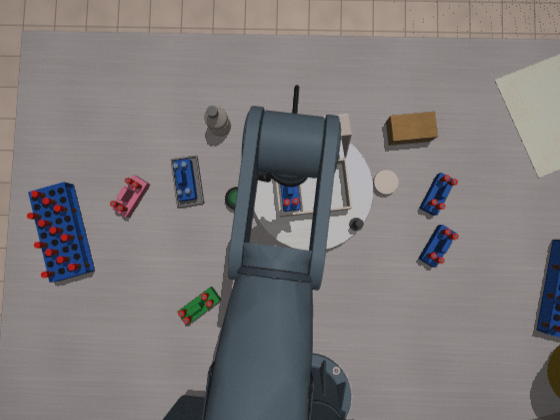

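Run:
```python
from h import *
go((.42,-.335,.46,58))
```

```text
off [0.1755, -0.3801, 0.0208] spin 39.8
```

```bash
python3 -m handwheel '[{"offset":[0.02,-0.05,0],"spin":5,"grip":0.5},{"offset":[0.04,-0.1,0],"spin":10,"grip":0.5},{"offset":[0.07,-0.15,0],"spin":20,"grip":0.5},{"offset":[0.1,-0.2,0],"spin":30,"grip":0.5},{"offset":[0.12,-0.25,0],"spin":40,"grip":0.5},{"offset":[0.14,-0.3,0],"spin":40,"grip":0.5},{"offset":[0.16,-0.35,0.02],"spin":40,"grip":0.5},{"offset":[0.175,-0.38,0.021],"spin":40,"grip":0.5},{"offset":[0.175,-0.38,0.021],"spin":40,"grip":0.5},{"offset":[0.175,-0.38,0.021],"spin":40,"grip":0.5}]'
python3 - <<'E'
from h import *
st(); p=snap('wrist','p_w.png')
E
```

```text
time_s: 26.22
eef_pos: [0.4205, -0.3344, 0.4581]
eef_rot: [-0.001, 0.278, 0.961, 0.001]
wrist_force: [0.0, 0.4, 1.2]
opening: 0.496
t 26.23 tcp [ 0.4205 -0.3344  0.4581] toolx [-0.846  0.533  0.003] tooly [0.533 0.846 0.001] z [-0.002  0.003 -1.   ] F [0.  0.4 1.2] op 0.496 q [-0.89  0.06  1.64  0.    1.45 -1.9 ]
```

View pics/p_w.png

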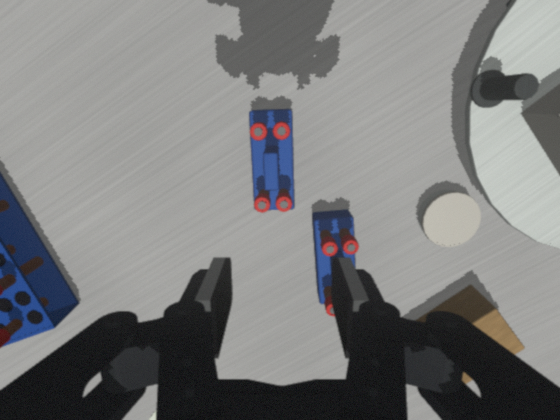

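Run:
```python
import cv2
i=cv2.imread('pics/p_w.png')[90:230,210:350]; cv2.imwrite('pics/p_c.png',cv2.resize(i,None,fx=4,fy=4,interpolation=cv2.INTER_CUBIC))
```

```text
(no output)
```

View pics/p_c.png

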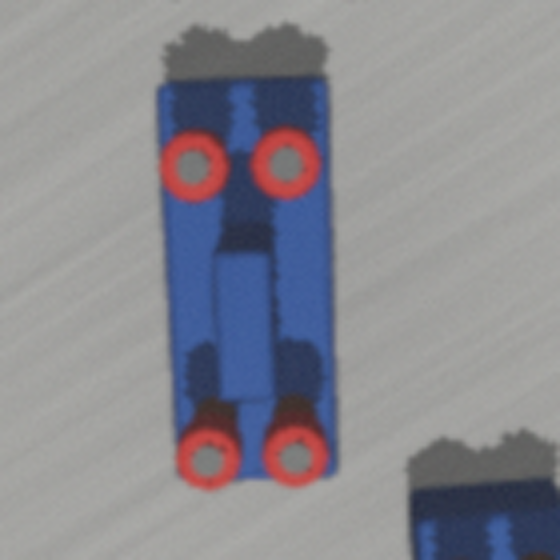

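Run:
```python
from h import *
p=snap('wrist')
carrier(p,[(194,167),(286,164),(208,458),(296,456)],(246,327),(210,90),4)
```

```text
caps c [ 0.4072 -0.3362] fin c [ 0.4075 -0.3361] len 0.0711 wid 0.0216 yaw -30.3
```

Run:
```python
from h import *
go((.4073,-.3362,.36,59.7),(.4073,-.3362,.232,59.7))
```

```text
off [0.0102, -0.0093, 0.0991] spin -1.9
off [0.01, -0.0094, 0.2271] spin -1.9
```

```bash
python3 -m handwheel '[{"offset":[0.01,-0.0095,0.06],"spin":-2,"grip":0.5},{"offset":[0.01,-0.0095,0.12],"spin":-2,"grip":0.5},{"offset":[0.01,-0.0095,0.17],"spin":-2,"grip":0.5},{"offset":[0.01,-0.0095,0.21],"spin":-2,"grip":0.5},{"offset":[0.01,-0.0095,0.227],"spin":-2,"grip":0.5},{"offset":[0.01,-0.0095,0.227],"spin":-2,"grip":0.5},{"offset":[0.01,-0.0095,0.227],"spin":-2,"grip":0},{"offset":[0.01,-0.0095,0.227],"spin":-2,"grip":0},{"offset":[0.01,-0.0095,0.227],"spin":-2,"grip":0},{"offset":[0.01,-0.0095,0.227],"spin":-2,"grip":0},{"offset":[0.01,-0.0095,0.227],"spin":-2,"grip":0},{"offset":[0.01,-0.0095,0.2],"spin":-2,"grip":0},{"offset":[0.01,-0.0095,0.15],"spin":-2,"grip":0},{"offset":[0.01,-0.0095,0.09],"spin":-2,"grip":0},{"offset":[0.01,-0.0095,0.03],"spin":-2,"grip":0},{"offset":[0.01,-0.0095,0.02],"spin":-2,"grip":0},{"offset":[0.01,-0.0095,0.02],"spin":-2,"grip":0}]'
python3 - <<'E'
from h import *
st(); p=snap('wrist','q_w.png')
C=case2w(-.001,0,0); go((C[0],C[1],.44,97.8),(C[0],C[1],.355,97.8))
E
```

```text
time_s: 28.45
eef_pos: [0.4069, -0.3374, 0.44]
eef_rot: [0.0, 0.261, 0.965, -0.0]
wrist_force: [-0.0, 0.4, -2.6]
opening: 0.157
t 28.45 tcp [ 0.4069 -0.3374  0.44  ] toolx [-0.864  0.503 -0.001] tooly [ 0.503  0.864 -0.   ] z [ 0.001 -0.001 -1.   ] F [-0.   0.4 -2.6] op 0.157 q [-0.92  0.05  1.68  0.    1.41 -1.96]
off [0.0486, 0.3682, -0.0013] spin -38.0
off [0.0485, 0.3681, 0.0837] spin -38.0
```

View pics/q_w.png

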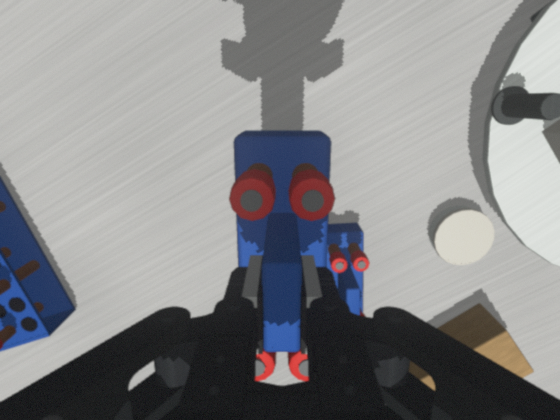

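```bash
python3 -m handwheel '[{"offset":[0.005,0.05,0],"spin":-5,"grip":0},{"offset":[0.01,0.1,0],"spin":-10,"grip":0},{"offset":[0.02,0.15,0],"spin":-16,"grip":0},{"offset":[0.03,0.2,0],"spin":-22,"grip":0},{"offset":[0.035,0.25,0],"spin":-28,"grip":0},{"offset":[0.04,0.3,0],"spin":-34,"grip":0},{"offset":[0.0485,0.34,0],"spin":-38,"grip":0},{"offset":[0.0485,0.368,0],"spin":-38,"grip":0},{"offset":[0.0485,0.368,0],"spin":-38,"grip":0},{"offset":[0.0485,0.368,0.04],"spin":-38,"grip":0},{"offset":[0.0485,0.368,0.08],"spin":-38,"grip":0},{"offset":[0.0485,0.368,0.084],"spin":-38,"grip":0},{"offset":[0.0485,0.368,0.084],"spin":-38,"grip":0}]'
python3 - <<'E'
from h import *
st(); p=snap('wrist','r_w.png')
C=case2w(-.001,0,0); go((C[0],C[1],.278,97.8))
E
```

```text
time_s: 30.12
eef_pos: [0.5504, 0.0042, 0.3558]
eef_rot: [-0.0, -0.067, 0.998, 0.0]
wrist_force: [0.1, 0.2, -2.4]
opening: 0.15
t 30.12 tcp [0.5504 0.0042 0.3558] toolx [-0.991 -0.135  0.001] tooly [-0.135  0.991  0.   ] z [-0.001  0.    -1.   ] F [ 0.1  0.2 -2.4] op 0.15 q [-0.21  0.18  1.72 -0.    1.25 -1.91]
off [0.0007, 0.0012, 0.0788] spin -0.1
```

View pics/r_w.png

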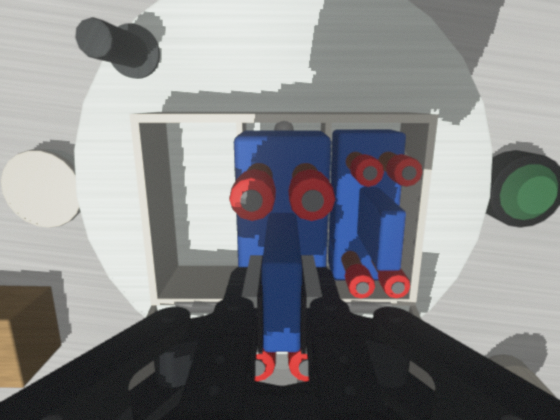

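```bash
python3 -m handwheel '[{"offset":[0.001,0.001,0.02],"spin":0,"grip":0},{"offset":[0.001,0.001,0.04],"spin":0,"grip":0},{"offset":[0.001,0.001,0.055],"spin":0,"grip":0},{"offset":[0.001,0.001,0.065],"spin":0,"grip":0},{"offset":[0.001,0.001,0.073],"spin":0,"grip":0},{"offset":[0.001,0.001,0.077],"spin":0,"grip":0},{"offset":[0.001,0.001,0.077],"spin":0,"grip":0}]'
python3 - <<'E'
from h import *
st(); p=snap('wrist','s_w.png')
E
```

```text
time_s: 31.05
eef_pos: [0.5495, 0.0057, 0.2797]
eef_rot: [0.0, -0.068, 0.998, -0.0]
wrist_force: [-3.4, -0.2, 4.2]
opening: 0.159
t 31.05 tcp [0.5495 0.0057 0.2797] toolx [-0.991 -0.135 -0.   ] tooly [-0.135  0.991 -0.   ] z [ 0.001 -0.    -1.   ] F [-3.4 -0.2  4.2] op 0.159 q [-0.21  0.27  1.77 -0.    1.1  -1.91]
```

View pics/s_w.png

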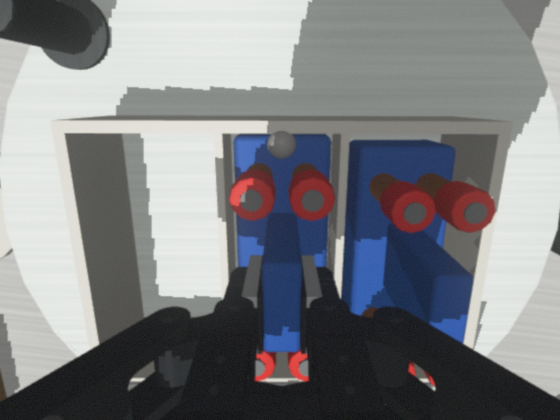

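```bash
python3 -m handwheel '[{"offset":[0.002,0,0],"spin":0,"grip":0},{"offset":[0.002,0,0],"spin":0,"grip":0},{"offset":[0.002,0,0.0],"spin":0,"grip":0}]'; python3 -m handwheel '[{"offset":[0,0,0.003],"spin":0,"grip":0},{"offset":[0,0,0.003],"spin":0,"grip":0},{"offset":[0,0,0.003],"spin":0,"grip":0}]'
```

```text
time_s: 31.48
eef_pos: [0.548, 0.0053, 0.2797]
eef_rot: [0.001, -0.068, 0.998, -0.0]
wrist_force: [2.1, 1.9, 5.4]
opening: 0.153
time_s: 31.85
eef_pos: [0.5481, 0.0055, 0.2795]
eef_rot: [0.001, -0.068, 0.998, -0.0]
wrist_force: [-9.7, 2.3, 29.2]
opening: 0.15
```

```bash
python3 -m handwheel '[{"offset":[0,0,-0.003],"spin":0,"grip":0},{"offset":[0,0,-0.003],"spin":0,"grip":0}]'
python3 - <<'E'
from h import *
st(); p=snap('scene','t_s.png'); i=p['color'][130:300,150:350,::-1]; cv2.imwrite('pics/t_c.png',cv2.resize(i,None,fx=4,fy=3.5,interpolation=cv2.INTER_CUBIC))
p=snap('wrist','t_w.png'); cv2.imwrite('pics/t_w2.png',cv2.resize(p['color'][100:400,200:360,::-1],None,fx=2,fy=2))
E
```

```text
time_s: 32.1
eef_pos: [0.5474, 0.0054, 0.2796]
eef_rot: [0.0, -0.068, 0.998, -0.0]
wrist_force: [-2.3, 1.5, 12.0]
opening: 0.153
t 32.1 tcp [0.5474 0.0054 0.2796] toolx [-0.991 -0.135 -0.   ] tooly [-0.135  0.991 -0.   ] z [ 0.001 -0.    -1.   ] F [-2.3  1.5 12. ] op 0.153 q [-0.21  0.27  1.78 -0.    1.1  -1.91]
```

View pics/t_c.png

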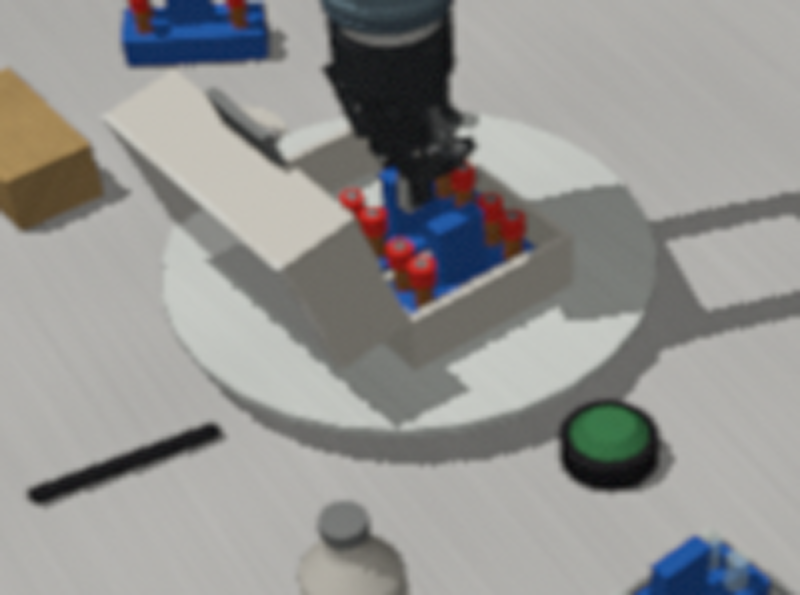

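View pics/t_w2.png

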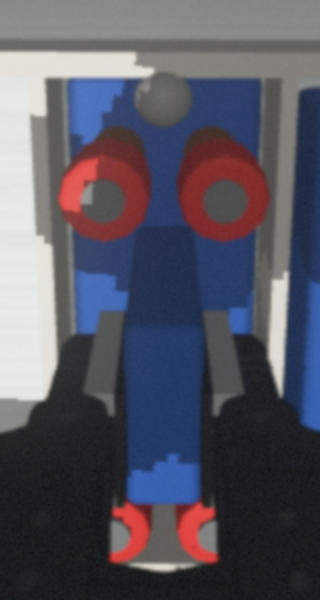

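```bash
python3 -m handwheel '[{"offset":[0,0,-0.001],"spin":0,"grip":0},{"offset":[0,0,-0.001],"spin":0,"grip":0.4},{"offset":[0,0,-0.001],"spin":0,"grip":0.4},{"offset":[0,0,-0.001],"spin":0,"grip":0.4},{"offset":[0,0,-0.001],"spin":0,"grip":0.4},{"offset":[0,0,-0.03],"spin":0,"grip":0.4},{"offset":[0,0,-0.08],"spin":0,"grip":0.4},{"offset":[0,0,-0.14],"spin":0,"grip":0.4},{"offset":[0,0,-0.2],"spin":0,"grip":0.4},{"offset":[0,0,-0.2],"spin":0,"grip":0.4}]'
python3 - <<'E'
from h import *
st(); p=snap('wrist','u_w.png'); cv2.imwrite('pics/u_c.png',cv2.resize(p['color'][85:255,150:370,::-1],None,fx=3.5,fy=3.5,interpolation=cv2.INTER_CUBIC))
E
```

```text
time_s: 33.45
eef_pos: [0.5481, 0.0053, 0.4851]
eef_rot: [0.006, -0.068, 0.998, -0.002]
wrist_force: [-0.2, 0.4, -0.0]
opening: 0.4
t 33.45 tcp [0.5481 0.0053 0.4851] toolx [-0.991 -0.135 -0.011] tooly [-0.135  0.991 -0.004] z [ 0.011 -0.002 -1.   ] F [-0.2  0.4 -0. ] op 0.4 q [-0.21  0.06  1.58 -0.    1.49 -1.91]
```

View pics/u_c.png

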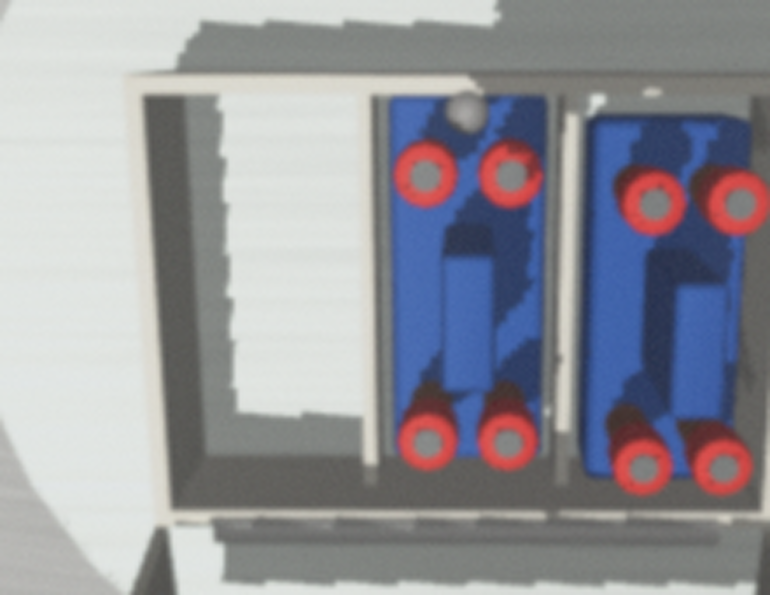

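Run:
```python
from h import *
p=snap('wrist')
def cas(W): d=W[:2]-CC; c,s=np.cos(YAW),np.sin(YAW); return np.array([c*d[0]+s*d[1],-s*d[0]+c*d[1]])
for caps,fin in [([(427,174),(511,175),(428,442),(508,442)],(468,323)),([(655,202),(739,203),(642,467),(722,467)],(700,351))]:
    carrier(p,caps,fin,(150,85),3.5,.045)
    C=np.mean([atz(p,(u/3.5+150,v/3.5+85),.123)[:2] for u,v in caps],0); print('case',cas(C))
for n,u in dict(FL=(127,75),FLi=(143,95),div1=(362,95),knob=(466,110)).items(): print(n,cas(atz(p,(u[0]/3.5+150,u[1]/3.5+85),.099)))
```

```text
caps c [0.5407 0.0063] fin c [0.5406 0.0061] len 0.0705 wid 0.0211 yaw 7.7
case [-0.01008171  0.00218975]
caps c [0.5398 0.0644] fin c [0.5398 0.0647] len 0.0705 wid 0.0213 yaw 7.6
case [-0.0030735   0.05986924]
FL [-0.06903031 -0.08814975]
FLi [-0.06391111 -0.0842832 ]
div1 [-0.0638928 -0.0260766]
knob [-0.06001827  0.00155409]
```

Run:
```python
from h import *
go((.565,-.335,.46,60))
```

```text
off [0.0284, -0.3397, 0.0192] spin 37.8
```

```bash
python3 -m handwheel '[{"offset":[0.005,-0.05,0],"spin":5,"grip":0.5},{"offset":[0.01,-0.1,0],"spin":10,"grip":0.5},{"offset":[0.015,-0.15,0],"spin":20,"grip":0.5},{"offset":[0.02,-0.2,0],"spin":30,"grip":0.5},{"offset":[0.025,-0.25,0],"spin":38,"grip":0.5},{"offset":[0.028,-0.3,0],"spin":38,"grip":0.5},{"offset":[0.028,-0.34,0.02],"spin":38,"grip":0.5},{"offset":[0.028,-0.34,0.02],"spin":38,"grip":0.5},{"offset":[0.028,-0.34,0.02],"spin":38,"grip":0.5}]'
python3 - <<'E'
from h import *
st(); p=snap('wrist','v_w.png'); cv2.imwrite('pics/v_c.png',cv2.resize(p['color'][70:250,180:380,::-1],None,fx=3,fy=3,interpolation=cv2.INTER_CUBIC))
p=snap('scene'); i=p['color'][140:280,170:340,::-1]; cv2.imwrite('pics/v_s.png',cv2.resize(i,None,fx=4,fy=4,interpolation=cv2.INTER_CUBIC))
E
```

```text
time_s: 34.67
eef_pos: [0.5653, -0.3349, 0.4566]
eef_rot: [-0.002, 0.261, 0.965, 0.001]
wrist_force: [0.6, 0.1, 0.2]
opening: 0.499
t 34.67 tcp [ 0.5653 -0.3349  0.4566] toolx [-0.864  0.504  0.004] tooly [0.504 0.864 0.001] z [-0.003  0.003 -1.   ] F [0.6 0.1 0.2] op 0.499 q [-0.72  0.33  1.32  0.    1.49 -1.76]
```

View pics/v_c.png

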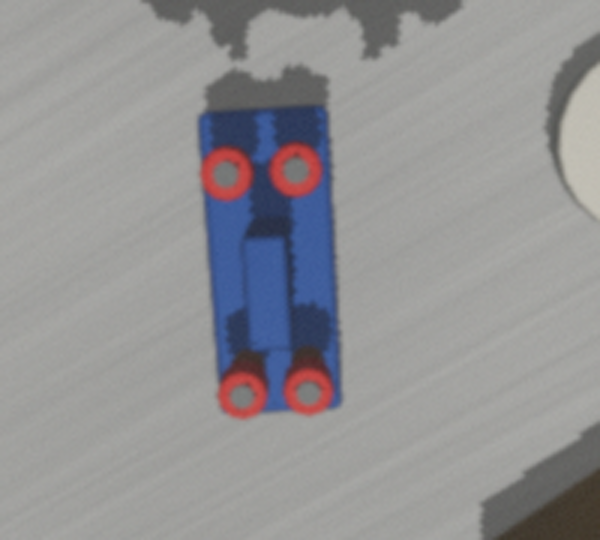

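View pics/v_s.png

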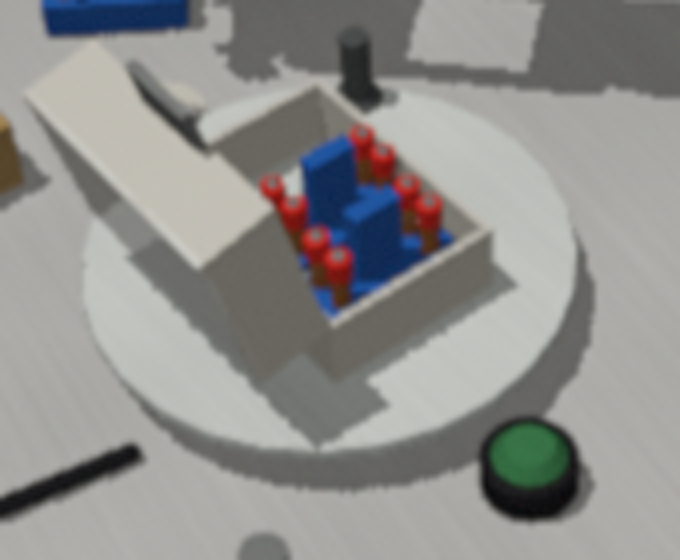

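Run:
```python
from h import *
p=snap('scene'); w=snap('wrist')
for uv in [(252.2,178.2),(263,190.75)]:
    for z in (.137,.145): print(uv,z,atz(p,uv,z).round(4))
# caps
for n,u in dict(mf1=(273,187),mf2=(294,211),lf1=(316,241),lf2=(339,262),mn1=(361,138),mn2=(382,157),ln1=(407,187),ln2=(429,208)).items():
    print(n,atz(p,(170+u[0]/4,140+u[1]/4),.123)[:2].round(4))
carrier(w,[(227,175),(297,171),(242,396),(308,392)],(267,293),(180,70),3)
```

```text
(252.2, 178.2) 0.137 [0.5449 0.013  0.137 ]
(252.2, 178.2) 0.145 [0.5485 0.0203 0.145 ]
(263, 190.75) 0.137 [0.544  0.0658 0.137 ]
(263, 190.75) 0.145 [0.5476 0.0726 0.145 ]
mf1 [0.5835 0.008 ]
mf2 [0.5824 0.0336]
lf1 [0.5833 0.0634]
lf2 [0.58   0.0862]
mn1 [ 5.143e-01 -4.000e-04]
mn2 [0.5117 0.0219]
ln1 [0.512  0.0535]
ln2 [0.5098 0.0767]
caps c [ 0.5491 -0.3375] fin c [ 0.5487 -0.3374] len 0.0717 wid 0.0219 yaw -27.3
```

Run:
```python
from h import *
go((.549,-.3375,.232,62.7))
```

```text
off [0.013, -0.0114, 0.2273] spin -2.8
```

```bash
python3 -m handwheel '[{"offset":[0.013,-0.0115,0.06],"spin":-3,"grip":0.5},{"offset":[0.013,-0.0115,0.12],"spin":-3,"grip":0.5},{"offset":[0.013,-0.0115,0.17],"spin":-3,"grip":0.5},{"offset":[0.013,-0.0115,0.21],"spin":-3,"grip":0.5},{"offset":[0.013,-0.0115,0.227],"spin":-3,"grip":0.5},{"offset":[0.013,-0.0115,0.227],"spin":-3,"grip":0.5},{"offset":[0.013,-0.0115,0.227],"spin":-3,"grip":0.5}]'; python3 -m handwheel '[{"offset":[0,0,0],"spin":0,"grip":0},{"offset":[0,0,0],"spin":0,"grip":0},{"offset":[0,0,0],"spin":0,"grip":0},{"offset":[0,0,0],"spin":0,"grip":0},{"offset":[0,0,0],"spin":0,"grip":0}]';  python3 -m handwheel '[{"offset":[0,0,-0.03],"spin":0,"grip":0},{"offset":[0,0,-0.08],"spin":0,"grip":0},{"offset":[0,0,-0.14],"spin":0,"grip":0},{"offset":[0,0,-0.2],"spin":0,"grip":0},{"offset":[0,0,-0.21],"spin":0,"grip":0},{"offset":[0,0,-0.21],"spin":0,"grip":0}]'
python3 - <<'E'
from h import *
st(); p=snap('wrist','w_w.png')
C=case2w(-.001,-.06,0); print(C);go((C[0],C[1],.44,97.8),(C[0],C[1],.355,97.8))
E
```

```text
time_s: 35.75
eef_pos: [0.5494, -0.3392, 0.2341]
eef_rot: [0.002, 0.235, 0.972, -0.001]
wrist_force: [-0.8, 0.7, 0.2]
opening: 0.496
time_s: 36.38
eef_pos: [0.5491, -0.3389, 0.2334]
eef_rot: [0.001, 0.235, 0.972, -0.0]
wrist_force: [0.4, 1.7, 6.1]
opening: 0.153
time_s: 37.12
eef_pos: [0.5483, -0.3386, 0.4417]
eef_rot: [0.0, 0.235, 0.972, -0.0]
wrist_force: [0.1, 0.1, -3.9]
opening: 0.153
t 37.12 tcp [ 0.5483 -0.3386  0.4417] toolx [-0.889  0.458 -0.   ] tooly [ 0.458  0.889 -0.   ] z [ 0. -0. -1.] F [ 0.1  0.1 -3.9] op 0.153 q [-0.74  0.31  1.38 -0.    1.46 -1.83]
[ 0.55815219 -0.05408059  0.045     ]
off [0.1212, 0.2574, 0.0003] spin -35.0
off [0.1209, 0.2574, 0.0853] spin -35.0
```

View pics/w_w.png

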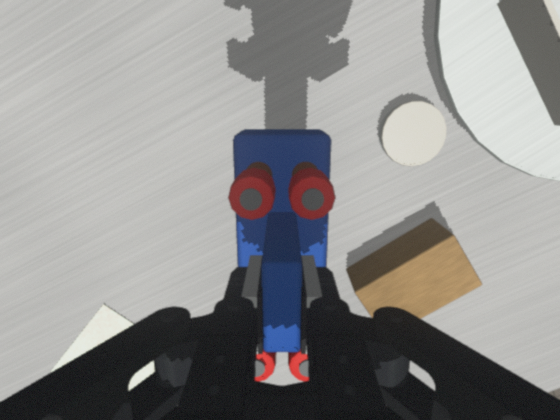

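```bash
python3 -m handwheel '[{"offset":[0.02,0.05,0],"spin":-5,"grip":0},{"offset":[0.045,0.1,0],"spin":-10,"grip":0},{"offset":[0.07,0.15,0],"spin":-18,"grip":0},{"offset":[0.095,0.2,0],"spin":-26,"grip":0},{"offset":[0.11,0.235,0],"spin":-35,"grip":0},{"offset":[0.119,0.259,0],"spin":-35,"grip":0},{"offset":[0.119,0.259,0],"spin":-35,"grip":0},{"offset":[0.119,0.259,0.04],"spin":-35,"grip":0},{"offset":[0.119,0.259,0.08],"spin":-35,"grip":0},{"offset":[0.119,0.259,0.084],"spin":-35,"grip":0},{"offset":[0.119,0.259,0.084],"spin":-35,"grip":0}]'
python3 - <<'E'
from h import *
st(); p=snap('wrist','x_w.png')
go((.5605,-.0535,.279,97.8))
E
```

```text
time_s: 38.55
eef_pos: [0.5613, -0.0546, 0.3577]
eef_rot: [-0.0, -0.067, 0.998, 0.0]
wrist_force: [0.1, 0.0, -1.5]
opening: 0.151
t 38.55 tcp [ 0.5613 -0.0546  0.3577] toolx [-0.991 -0.134  0.001] tooly [-0.134  0.991  0.   ] z [-0.001  0.    -1.   ] F [ 0.1  0.  -1.5] op 0.151 q [-0.31  0.2   1.68 -0.    1.26 -2.01]
off [0.0011, 0.0013, 0.0798] spin -0.1
```

View pics/x_w.png

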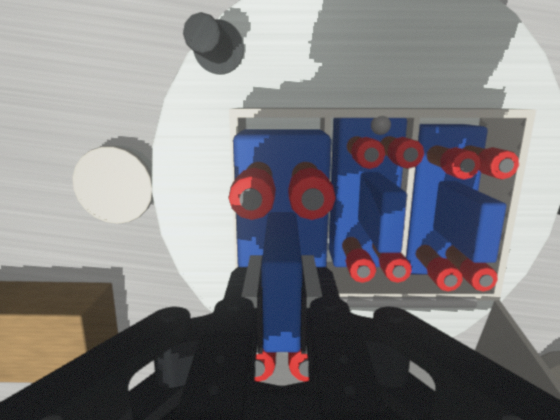

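```bash
python3 -m handwheel '[{"offset":[0.001,0.001,0.02],"spin":0,"grip":0},{"offset":[0.001,0.001,0.04],"spin":0,"grip":0},{"offset":[0.001,0.001,0.055],"spin":0,"grip":0},{"offset":[0.001,0.001,0.065],"spin":0,"grip":0},{"offset":[0.001,0.001,0.073],"spin":0,"grip":0},{"offset":[0.001,0.001,0.077],"spin":0,"grip":0},{"offset":[0.001,0.001,0.077],"spin":0,"grip":0}]'
python3 - <<'E'
from h import *
st(); p=snap('wrist','y_w.png')
E
```

```text
time_s: 39.48
eef_pos: [0.5601, -0.0531, 0.2807]
eef_rot: [-0.0, -0.068, 0.998, 0.0]
wrist_force: [-0.6, 0.3, -3.0]
opening: 0.152
t 39.48 tcp [ 0.5601 -0.0531  0.2807] toolx [-0.991 -0.135  0.   ] tooly [-0.135  0.991  0.   ] z [-0.  0. -1.] F [-0.6  0.3 -3. ] op 0.152 q [-0.31  0.3   1.74  0.    1.11 -2.01]
```

View pics/y_w.png

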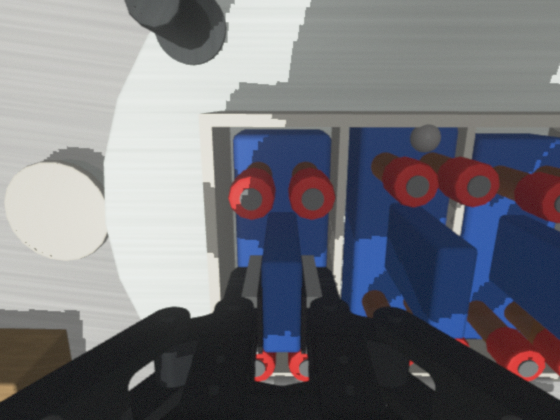

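```bash
python3 -m handwheel '[{"offset":[0,0,0.001],"spin":0,"grip":0},{"offset":[0,0,0.002],"spin":0,"grip":0},{"offset":[0,0,0.003],"spin":0,"grip":0},{"offset":[0,0,0.003],"spin":0,"grip":0}]'; python3 -m handwheel '[{"offset":[0,0,0],"spin":0,"grip":0.45},{"offset":[0,0,0],"spin":0,"grip":0.45},{"offset":[0,0,0],"spin":0,"grip":0.45},{"offset":[0,0,-0.03],"spin":0,"grip":0.45},{"offset":[0,0,-0.08],"spin":0,"grip":0.45},{"offset":[0,0,-0.14],"spin":0,"grip":0.45},{"offset":[0,0.06,-0.16],"spin":0,"grip":0.45},{"offset":[0,0.06,-0.16],"spin":0,"grip":0.45},{"offset":[0,0.06,-0.16],"spin":0,"grip":0.45}]'
python3 - <<'E'
from h import *
st(); p=snap('wrist','z_w.png'); cv2.imwrite('pics/z_c.png',cv2.resize(p['color'][85:285,130:430,::-1],None,fx=2.6,fy=2.6,interpolation=cv2.INTER_CUBIC))
E
```

```text
time_s: 40.02
eef_pos: [0.5601, -0.0531, 0.2785]
eef_rot: [0.0, -0.068, 0.998, -0.0]
wrist_force: [-3.9, 1.4, 3.9]
opening: 0.158
time_s: 41.15
eef_pos: [0.5518, 0.0065, 0.4372]
eef_rot: [-0.0, -0.068, 0.998, -0.0]
wrist_force: [0.3, 0.2, -0.9]
opening: 0.451
t 41.15 tcp [0.5518 0.0065 0.4372] toolx [-0.991 -0.136  0.001] tooly [-0.136  0.991 -0.   ] z [-0.001 -0.    -1.   ] F [ 0.3  0.2 -0.9] op 0.451 q [-0.2   0.1   1.63 -0.    1.41 -1.91]
```

View pics/z_c.png

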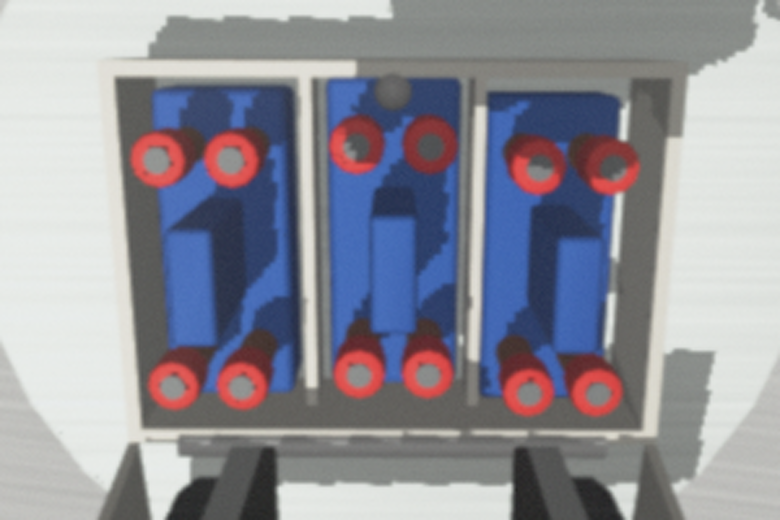

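```bash
cat >> h.py <<'E'
def lidpt(th,r,off,y=0.):
    "point at distance r from hinge in plane, off along outward normal"
    x=.065-r*np.cos(th)+off*np.sin(th); z=.054+r*np.sin(th)+off*np.cos(th); return case2w(x,y,z)
E
python3 - <<'E'
from h import *
o=ctrl.get_obs(); w=snap('wrist'); K=w['camera_matrix']
p={'camera_matrix':K}; T=np.eye(4); T[:3,:3]=R.from_quat([-.060,.998,0,-.001]).as_matrix(); T[:3,3]=[.5298,-.0002,.5298]; p['wc']=T@w['tool_from_camera']
for th in (1.70,1.75,1.8,1.85,1.9): print(th,'base',proj(p,lidpt(th,.13,0)).round(1),'tip',proj(p,lidpt(th,.165,0)).round(1),'wallback',proj(p,lidpt(th,.13,.055)).round(1), 'tipL',proj(p,lidpt(th,.165,0,-.03)).round(1), lidpt(th,.1475,.008).round(4))
s=snap('scene','A_s.png')
print(landmark_of(s,'lid_tab')[:2])
for th in (1.70,1.75,1.8,1.85,1.9): print(th,proj(s,lidpt(th,.1475,.008)),proj(s,lidpt(th,.165,.008,.03)),proj(s,lidpt(th,.165,.008,-.03)))
E
python3 -c "
import cv2
i=cv2.imread('pics/f_w.png')[300:400,190:390]; cv2.imwrite('pics/A_c.png',cv2.resize(i,None,fx=4,fy=4))
i=cv2.imread('pics/A_s.png')[140:240,160:280]; cv2.imwrite('pics/A_d.png',cv2.resize(i,None,fx=5,fy=5))"
```

```text
1.7 base [286.2 318.3] tip [286.9 349.6] wallback [286.9 366.4] tipL [247.4 350.2] [0.6421 0.018  0.2442]
1.75 base [286.3 324.2] tip [287.  357.6] wallback [286.9 369. ] tipL [248.  358.1] [0.6492 0.019  0.2427]
1.8 base [286.4 329.7] tip [287.1 364.9] wallback [286.9 371.2] tipL [248.6 365.4] [0.6563 0.0199 0.2408]
1.85 base [286.4 334.9] tip [287.2 371.5] wallback [286.9 372.9] tipL [249.2 372. ] [0.6633 0.0209 0.2386]
1.9 base [286.5 339.6] tip [287.2 377.5] wallback [286.9 374.2] tipL [249.9 378. ] [0.6701 0.0218 0.236 ]
[{'uv': [213.9, 164.9], 'confidence': 0.96}]
1.7 [213.9548582  162.29601261] [219.82455979 164.00893208] [204.97151097 150.46076519]
1.75 [211.4388541 164.1708792] [216.94460853 166.14832627] [202.14081393 152.52059956]
1.8 [208.96420612 166.14884827] [214.10833018 168.40702648] [199.35689402 154.70012569]
1.85 [206.53912286 168.22388649] [211.32545819 170.77798157] [196.62925434 156.99259533]
1.9 [204.17166674 170.38953117] [208.6055727 173.2536108] [193.96723161 159.39073644]
```

View pics/A_c.png

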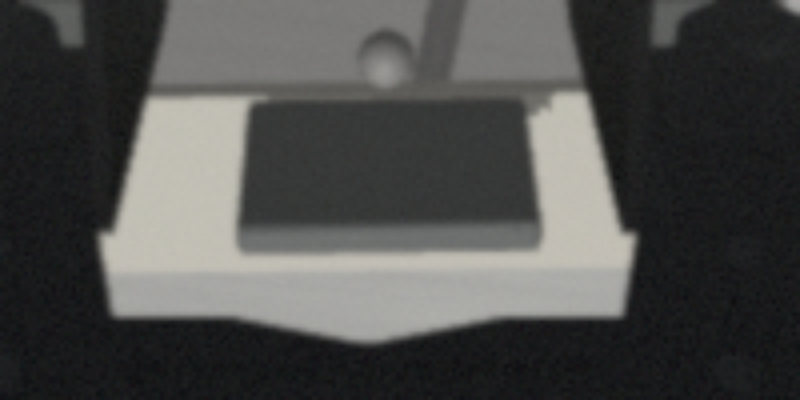

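View pics/A_d.png

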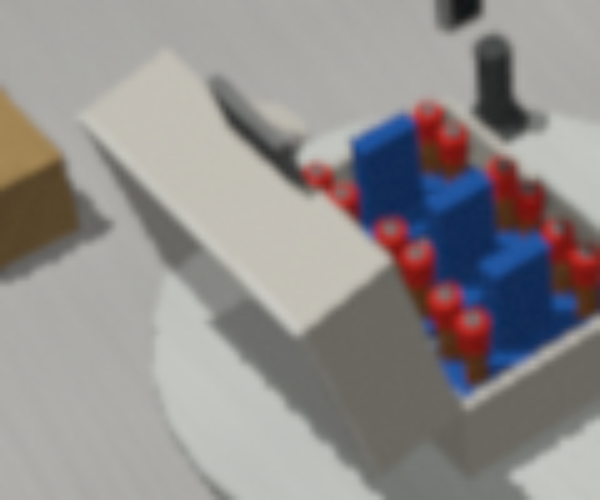

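Run:
```python
from h import *
C=case2w(.128,0,0); go((C[0],C[1],.5,97.8),(C[0],C[1],.411,97.8))
```

```text
off [-0.127, 0.0004, -0.0637] spin -0.1
off [-0.1271, 0.0004, 0.0253] spin -0.1
```

```bash
python3 -m handwheel '[{"offset":[0,0,-0.06],"spin":0,"grip":0},{"offset":[-0.04,0,-0.064],"spin":0,"grip":0},{"offset":[-0.09,0,-0.064],"spin":0,"grip":0},{"offset":[-0.127,0,-0.064],"spin":0,"grip":0},{"offset":[-0.127,0,-0.064],"spin":0,"grip":0},{"offset":[-0.127,0,-0.064],"spin":0,"grip":0}]'
python3 - <<'E'
from h import *
st(); p=snap('wrist','B_w.png'); p=snap('scene','B_s.png');cv2.imwrite('pics/B_c.png',cv2.resize(p['color'][80:260,120:320,::-1],None,fx=4,fy=3.3))
C=case2w(.128,0,0); go((C[0],C[1],.411,97.8))
E
```

```text
time_s: 42.1
eef_pos: [0.6775, 0.0229, 0.5007]
eef_rot: [-0.001, -0.067, 0.998, 0.0]
wrist_force: [-0.1, 0.1, -0.5]
opening: 0.003
t 42.1 tcp [0.6775 0.0229 0.5007] toolx [-0.991 -0.135  0.002] tooly [-0.135  0.991  0.   ] z [-0.002  0.    -1.   ] F [-0.1  0.1 -0.5] op 0.003 q [-0.14  0.35  1.2  -0.    1.59 -1.85]
off [-0.0007, -0.0004, 0.0909] spin -0.1
```

View pics/B_w.png

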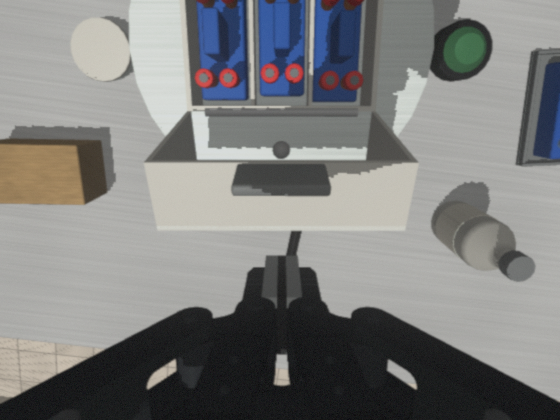

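View pics/B_c.png

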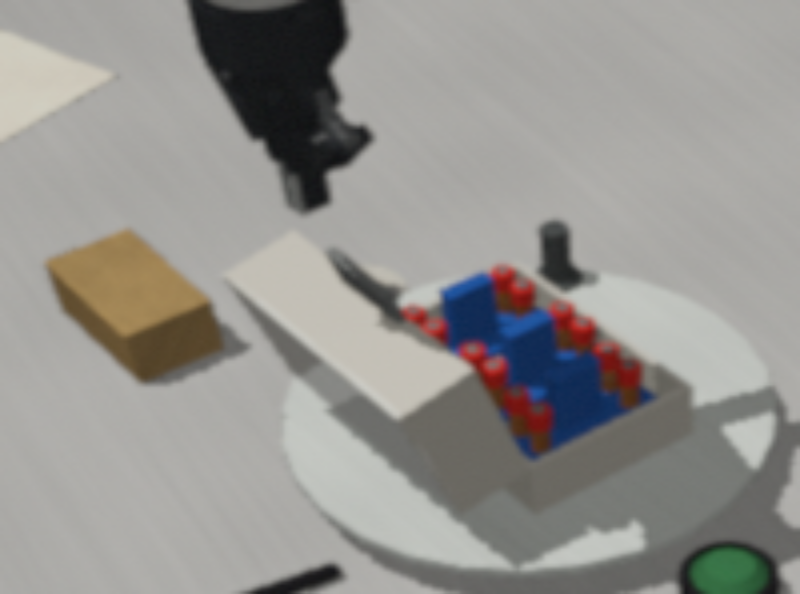

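Run:
```python
from h import *
p=snap('wrist')
for th in (1.68,1.72,1.76,1.8): print(th,'tipback',proj(p,lidpt(th,.165,.008)).round(1),'tipfront',proj(p,lidpt(th,.165,0)).round(1),'base',proj(p,lidpt(th,.13,0)).round(1),'wallback',proj(p,lidpt(th,.13,.055)).round(1))
o=p['o']; q=o['eef_rot']; r=R.from_quat([q[1],q[2],q[3],q[0]]).as_matrix()
for th in list(np.arange(1.72,.1,-.11)):
    rc=.152+.008*(1-min(th,1.57)/1.57)
    c,s=np.cos(YAW),np.sin(YAW)
    if th>=1.57:
        t=lidpt(th,.165,.008); zt=.238
    else:
        t=lidpt(th,rc,.008); zt=t[2]-.0
    x=t[0]+.011*c; y=t[1]+.011*s
    d=r.T@(np.array([x,y,zt+.173])-o['eef_pos']); print(round(th,2),d.round(4).tolist(), round(zt,3))
```

```text
1.68 tipback [280.2 166.4] tipfront [280.2 152.7] base [280.3 139.7] wallback [280.5 216.5]
1.72 tipback [280.2 177.2] tipfront [280.2 164. ] base [280.4 147.5] wallback [280.5 221.7]
1.76 tipback [280.3 187.4] tipfront [280.2 174.8] base [280.4 155.1] wallback [280.5 226.6]
1.8 tipback [280.3 197.2] tipfront [280.2 185.2] base [280.4 162.4] wallback [280.6 231. ]
1.72 [0.0188, -0.0004, 0.0909] 0.238
1.61 [0.0368, -0.0004, 0.0909] 0.238
1.5 [0.0541, -0.0004, 0.0773] 0.252
1.39 [0.0709, -0.0004, 0.078] 0.251
1.28 [0.0876, -0.0005, 0.0806] 0.248
1.17 [0.104, -0.0005, 0.0849] 0.244
1.06 [0.1199, -0.0005, 0.0911] 0.238
0.95 [0.135, -0.0005, 0.099] 0.23
0.84 [0.1493, -0.0005, 0.1086] 0.22
0.73 [0.1624, -0.0005, 0.1197] 0.209
0.62 [0.1743, -0.0005, 0.1323] 0.197
0.51 [0.1847, -0.0006, 0.1461] 0.183
0.4 [0.1936, -0.0006, 0.161] 0.168
0.29 [0.2009, -0.0006, 0.1769] 0.152
0.18 [0.2063, -0.0006, 0.1936] 0.135
```

```bash
python3 -m handwheel '[{"offset":[-0.002,0,0.05],"spin":0,"grip":0},{"offset":[-0.002,0,0.085],"spin":0,"grip":0},{"offset":[-0.002,0,0.085],"spin":0,"grip":0},{"offset":[0.005,0,0.085],"spin":0,"grip":0},{"offset":[0.02,0,0.085],"spin":0,"grip":0},{"offset":[0.037,0,0.085],"spin":0,"grip":0},{"offset":[0.037,0,0.085],"spin":0,"grip":0}]'
python3 - <<'E'
from h import *
st(); p=snap('wrist','C_w.png')
E
```

```text
time_s: 43.12
eef_pos: [0.6408, 0.0184, 0.4201]
eef_rot: [0.002, -0.068, 0.998, -0.001]
wrist_force: [0.1, 0.5, 1.0]
opening: -0.001
t 43.12 tcp [0.6408 0.0184 0.4201] toolx [-0.991 -0.135 -0.005] tooly [-0.135  0.991 -0.001] z [ 0.005 -0.001 -1.   ] F [0.1 0.5 1. ] op -0.001 q [-0.16  0.31  1.42 -0.    1.41 -1.86]
```

View pics/C_w.png

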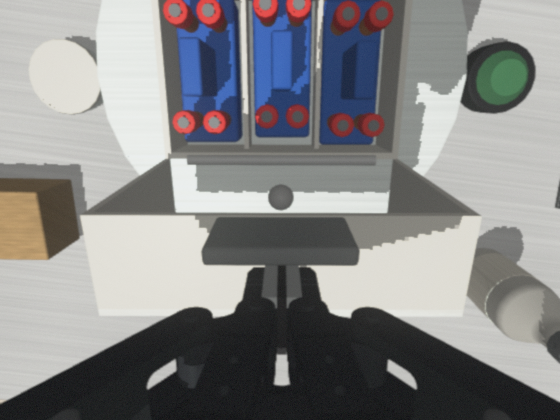

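```bash
python3 -m handwheel '[{"offset":[0.017,0,0],"spin":0,"grip":0},{"offset":[0.034,0,0],"spin":0,"grip":0},{"offset":[0.051,0,0],"spin":0,"grip":0},{"offset":[0.067,0,0.002],"spin":0,"grip":0},{"offset":[0.083,0,0.007],"spin":0,"grip":0},{"offset":[0.098,0,0.014],"spin":0,"grip":0},{"offset":[0.112,0,0.024],"spin":0,"grip":0},{"offset":[0.125,0,0.035],"spin":0,"grip":0},{"offset":[0.137,0,0.047],"spin":0,"grip":0},{"offset":[0.148,0,0.061],"spin":0,"grip":0},{"offset":[0.157,0,0.076],"spin":0,"grip":0},{"offset":[0.157,0,0.076],"spin":0,"grip":0}]'
python3 - <<'E'
from h import *
st(); p=snap('wrist','D_w.png');p=snap('scene','D_s.png')
E
```

```text
time_s: 44.68
eef_pos: [0.485, -0.0026, 0.3397]
eef_rot: [-0.001, -0.068, 0.998, 0.0]
wrist_force: [0.6, -0.6, 0.2]
opening: -0.003
t 44.67 tcp [ 0.485  -0.0026  0.3397] toolx [-0.991 -0.135  0.002] tooly [-0.135  0.991  0.001] z [-0.002  0.001 -1.   ] F [ 0.6 -0.6  0.2] op -0.003 q [-0.25  0.05  1.89 -0.    1.2  -1.96]
```

View pics/D_w.png

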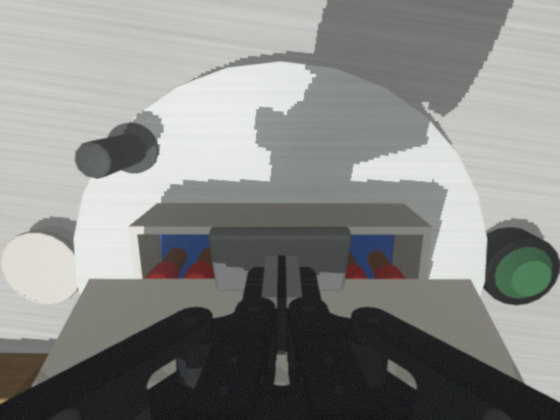

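View pics/D_s.png

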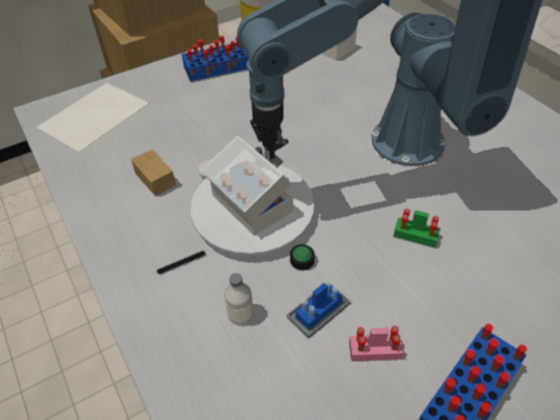

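```bash
python3 -m handwheel '[{"offset":[0.005,0,0.01],"spin":0,"grip":0},{"offset":[0.009,0,0.02],"spin":0,"grip":0},{"offset":[0.012,0,0.03],"spin":0,"grip":0},{"offset":[0.014,0,0.037],"spin":0,"grip":0},{"offset":[0.015,0,0.042],"spin":0,"grip":0},{"offset":[0.015,0,0.042],"spin":0,"grip":0}]'
python3 - <<'E'
from h import *
st(); p=snap('wrist','E_w.png')
E
```

```text
time_s: 45.52
eef_pos: [0.4706, -0.0047, 0.2984]
eef_rot: [-0.0, -0.068, 0.998, 0.0]
wrist_force: [0.8, 0.9, -0.6]
opening: -0.002
t 45.52 tcp [ 0.4706 -0.0047  0.2984] toolx [-0.991 -0.135  0.001] tooly [-0.135  0.991  0.   ] z [-0.001  0.    -1.   ] F [ 0.8  0.9 -0.6] op -0.002 q [-0.26  0.08  1.96 -0.    1.11 -1.97]
```

View pics/E_w.png

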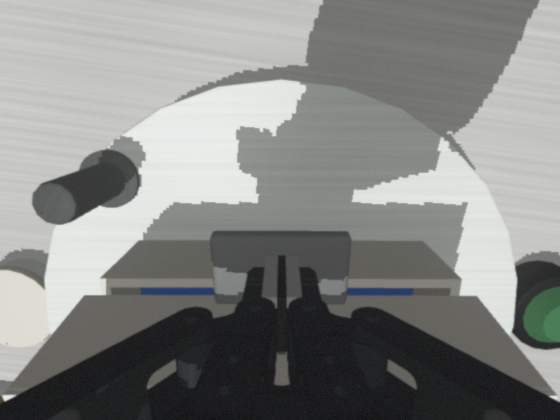

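```bash
python3 -m handwheel '[{"offset":[0,0,0.004],"spin":0,"grip":0},{"offset":[0,0,0.008],"spin":0,"grip":0},{"offset":[0,0,0.011],"spin":0,"grip":0},{"offset":[0,0,0.014],"spin":0,"grip":0},{"offset":[0,0,0.014],"spin":0,"grip":0}]';python3 -m handwheel '[{"offset":[0,0,0.002],"spin":0,"grip":0},{"offset":[0,0,0.003],"spin":0,"grip":0},{"offset":[0,0,0.003],"spin":0,"grip":0}]'
```

```text
time_s: 46.2
eef_pos: [0.4707, -0.0046, 0.2843]
eef_rot: [0.0, -0.068, 0.998, 0.0]
wrist_force: [-0.3, 0.9, -0.5]
opening: 0.005
time_s: 46.58
eef_pos: [0.4707, -0.0047, 0.2816]
eef_rot: [-0.0, -0.068, 0.998, 0.0]
wrist_force: [0.0, 0.2, -0.5]
opening: -0.001
```

Run:
```python
from h import *
st(); p=snap('wrist','F_w.png')
```

```text
t 46.58 tcp [ 0.4707 -0.0047  0.2816] toolx [-0.991 -0.135  0.   ] tooly [-0.135  0.991  0.   ] z [-0.  0. -1.] F [ 0.   0.2 -0.5] op -0.001 q [-0.26  0.1   1.97  0.    1.07 -1.97]
```

View pics/F_w.png

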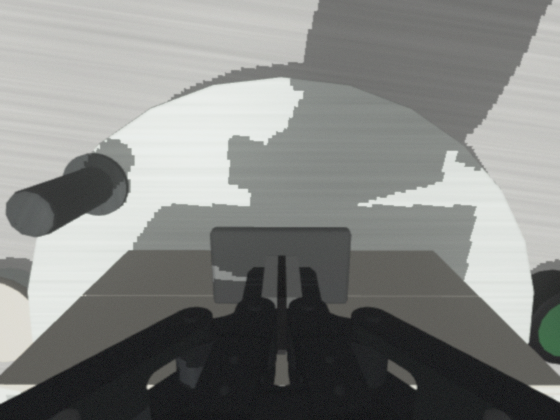

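```bash
python3 -m handwheel '[{"offset":[0,0,0.001],"spin":0,"grip":0},{"offset":[0,0,0.002],"spin":0,"grip":0},{"offset":[0,0,0.002],"spin":0,"grip":0}]';python3 -m handwheel '[{"offset":[0,0,0.001],"spin":0,"grip":0},{"offset":[0,0,0.002],"spin":0,"grip":0},{"offset":[0,0,0.002],"spin":0,"grip":0}]'
```

```text
time_s: 47.0
eef_pos: [0.4708, -0.0047, 0.2803]
eef_rot: [0.0, -0.068, 0.998, -0.0]
wrist_force: [-2.3, 0.7, 5.6]
opening: -0.004
time_s: 47.38
eef_pos: [0.4709, -0.0047, 0.28]
eef_rot: [-0.0, -0.068, 0.998, -0.0]
wrist_force: [-10.7, 2.0, 23.7]
opening: 0.008
```

```bash
python3 -m handwheel '[{"offset":[0,0,-0.01],"spin":0,"grip":0},{"offset":[0,0,-0.05],"spin":0,"grip":0},{"offset":[0.03,0,-0.11],"spin":0,"grip":0},{"offset":[0.06,0,-0.17],"spin":0,"grip":0.5},{"offset":[0.06,0,-0.22],"spin":0,"grip":0.5},{"offset":[0.06,0,-0.22],"spin":0,"grip":0.5}]'
python3 - <<'E'
from h import *
st(); p=snap('wrist','G_w.png'); p=snap('scene','G_s.png'); cv2.imwrite('pics/G_c.png',cv2.resize(p['color'][120:270,160:350,::-1],None,fx=4,fy=4,interpolation=cv2.INTER_CUBIC))
print(landmark_of(p,'lid_tab')[:1]); print([proj(p,lidpt(t,.1475,.008)).round(1) for t in (0,.05,.12,.2)])
E
```

```text
time_s: 48.12
eef_pos: [0.4115, -0.013, 0.5031]
eef_rot: [0.005, -0.068, 0.998, -0.002]
wrist_force: [0.6, -0.5, -0.4]
opening: 0.499
t 48.12 tcp [ 0.4115 -0.013   0.5031] toolx [-0.991 -0.135 -0.01 ] tooly [-0.135  0.991 -0.005] z [ 0.01  -0.003 -1.   ] F [ 0.6 -0.5 -0.4] op 0.499 q [-0.32 -0.28  1.85  0.    1.56 -2.03]
[{'uv': [275.5, 172.3], 'confidence': 0.91}]
[array([274.3, 171.3]), array([274.1, 169.3]), array([273.5, 166.7]), array([272.7, 163.9])]
```

View pics/G_w.png

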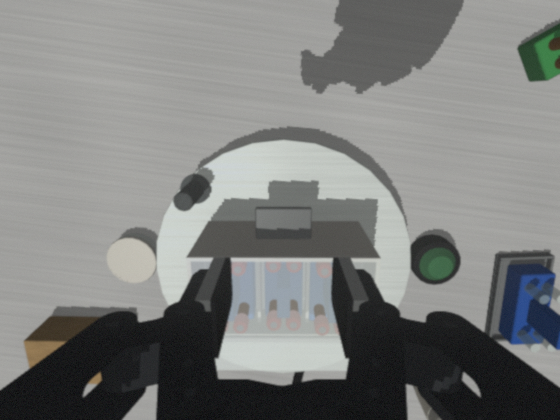

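View pics/G_c.png

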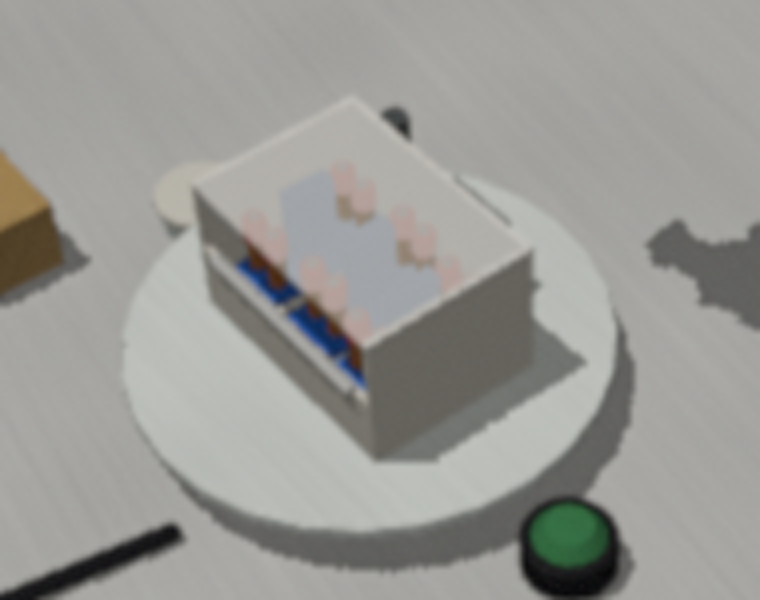

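Run:
```python
from h import *
go((.4567,-.1188,.43,-37.2))
```

```text
off [-0.0309, -0.1113, 0.0667] spin 135.0
```

```bash
python3 -m handwheel '[{"offset":[0,-0.03,0],"spin":10,"grip":0.5},{"offset":[0,-0.06,0],"spin":20,"grip":0.5},{"offset":[-0.01,-0.09,0],"spin":30,"grip":0.5},{"offset":[-0.02,-0.111,0],"spin":40,"grip":0.5},{"offset":[-0.031,-0.111,0],"spin":50,"grip":0.5},{"offset":[-0.031,-0.111,0],"spin":60,"grip":0.5},{"offset":[-0.031,-0.111,0],"spin":70,"grip":0.5},{"offset":[-0.031,-0.111,0],"spin":80,"grip":0.5},{"offset":[-0.031,-0.111,0],"spin":90,"grip":0.5},{"offset":[-0.031,-0.111,0],"spin":100,"grip":0.5},{"offset":[-0.031,-0.111,0],"spin":110,"grip":0.5},{"offset":[-0.031,-0.111,0.02],"spin":120,"grip":0.5},{"offset":[-0.031,-0.111,0.04],"spin":130,"grip":0.5},{"offset":[-0.031,-0.111,0.067],"spin":135,"grip":0.5},{"offset":[-0.031,-0.111,0.067],"spin":135,"grip":0.5},{"offset":[-0.031,-0.111,0.067],"spin":135,"grip":0.5}]'
python3 - <<'E'
from h import *
st(); p=snap('wrist','H_w.png')
E
```

```text
time_s: 50.28
eef_pos: [0.4571, -0.1186, 0.4306]
eef_rot: [-0.0, 0.895, 0.445, -0.0]
wrist_force: [-0.6, 0.6, 0.2]
opening: 0.502
t 50.27 tcp [ 0.4571 -0.1186  0.4306] toolx [ 0.604  0.797 -0.   ] tooly [ 0.797 -0.604 -0.001] z [-0.001  0.001 -1.   ] F [-0.6  0.6  0.2] op 0.502 q [-0.51 -0.08  1.82 -0.    1.4   0.14]
```

View pics/H_w.png

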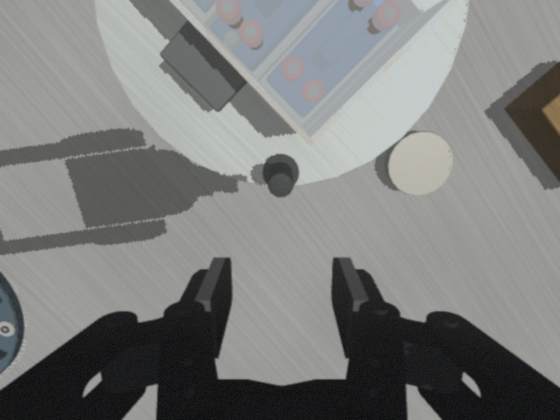

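Run:
```python
from h import *
p=snap('wrist'); X=atz(p,[280,186],.105); v=X[:2]-CC; print(X,np.linalg.norm(v),np.degrees(np.arctan2(v[1],v[0]))+135)
o=p['o']; q=o['eef_rot']; r=R.from_quat([q[1],q[2],q[3],q[0]]).as_matrix()
ax=np.array([.5505,.006]); a0=np.arctan2(X[1]-ax[1],X[0]-ax[0]); r0=np.hypot(*(X[:2]-ax))+.005
print(r0,np.degrees(a0))
for i in range(0,21):
    a=a0-np.radians(5*i); P=ax+r0*np.array([np.cos(a),np.sin(a)])
    if i==0: P0=np.array([*P,.257]); print('first',(r.T@(P0-o['eef_pos'])).round(4))
    else: print(5*i,(r.T@(np.array([*P,.257])-P0)).round(4).tolist())
```

```text
[ 0.45904968 -0.11413098  0.105     ] 0.1508854992397031 7.4535335827608975
0.155978854618405 -127.28038909612714
first [-0.0003 -0.0014  0.1742]
5 [0.0006, -0.0136, -0.0]
10 [0.0024, -0.0271, -0.0]
15 [0.0054, -0.0404, -0.0]
20 [0.0095, -0.0533, -0.0]
25 [0.0148, -0.0659, -0.0]
30 [0.0211, -0.0779, -0.0]
35 [0.0284, -0.0894, -0.0]
40 [0.0367, -0.1002, -0.0]
45 [0.046, -0.1102, -0.0]
50 [0.056, -0.1194, -0.0]
55 [0.0668, -0.1276, -0.0001]
60 [0.0783, -0.1349, -0.0001]
65 [0.0904, -0.1411, -0.0001]
70 [0.103, -0.1463, -0.0001]
75 [0.116, -0.1504, -0.0001]
80 [0.1293, -0.1533, -0.0001]
85 [0.1428, -0.155, -0.0001]
90 [0.1564, -0.1556, -0.0001]
95 [0.17, -0.155, -0.0001]
100 [0.1834, -0.1532, -0.0001]
```

```bash
python3 -m handwheel '[{"offset":[0,-0.001,0.06],"spin":0,"grip":0.55},{"offset":[0,-0.001,0.11],"spin":0,"grip":0.55},{"offset":[0,-0.001,0.15],"spin":0,"grip":0.55},{"offset":[0,-0.001,0.173],"spin":0,"grip":0.55},{"offset":[0,-0.001,0.173],"spin":0,"grip":0.4},{"offset":[0,-0.001,0.173],"spin":0,"grip":0.4},{"offset":[0,-0.001,0.173],"spin":0,"grip":0.4}]'
python3 - <<'E'
from h import *
st(); p=snap('wrist','I_w.png')
E
```

```text
time_s: 51.25
eef_pos: [0.4569, -0.1184, 0.2593]
eef_rot: [0.001, 0.896, 0.445, 0.001]
wrist_force: [0.6, -1.4, 0.2]
opening: 0.4
t 51.25 tcp [ 0.4569 -0.1184  0.2593] toolx [0.605 0.796 0.   ] tooly [ 0.796 -0.605  0.003] z [ 0.003 -0.002 -1.   ] F [ 0.6 -1.4  0.2] op 0.4 q [-0.51  0.14  1.98 -0.    1.02  0.14]
```

View pics/I_w.png

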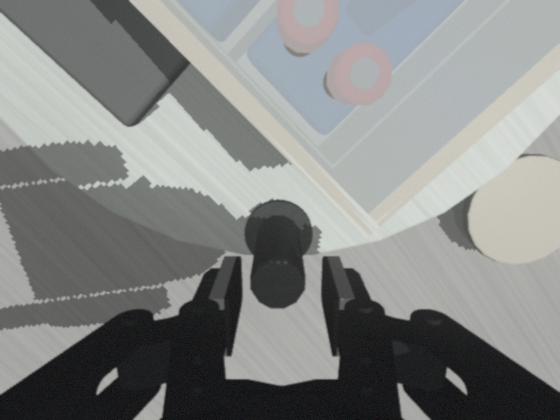

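```bash
python3 -m handwheel '[{"offset":[0.0005,-0.0135,0],"spin":5,"grip":0.4},{"offset":[0.0025,-0.027,0],"spin":10,"grip":0.4},{"offset":[0.0055,-0.0405,0],"spin":15,"grip":0.4},{"offset":[0.0095,-0.0535,0],"spin":20,"grip":0.4},{"offset":[0.015,-0.066,0],"spin":25,"grip":0.4},{"offset":[0.021,-0.078,0],"spin":30,"grip":0.4},{"offset":[0.0285,-0.0895,0],"spin":35,"grip":0.4},{"offset":[0.0365,-0.1,0],"spin":40,"grip":0.4},{"offset":[0.046,-0.11,0],"spin":45,"grip":0.4},{"offset":[0.056,-0.1195,0],"spin":50,"grip":0.4},{"offset":[0.067,-0.1275,0],"spin":55,"grip":0.4},{"offset":[0.078,-0.135,0],"spin":60,"grip":0.4},{"offset":[0.0905,-0.141,0],"spin":65,"grip":0.4},{"offset":[0.103,-0.1465,0],"spin":70,"grip":0.4},{"offset":[0.116,-0.1505,0],"spin":75,"grip":0.4},{"offset":[0.1295,-0.1535,0],"spin":80,"grip":0.4},{"offset":[0.143,-0.155,0],"spin":85,"grip":0.4},{"offset":[0.1565,-0.1555,0],"spin":90,"grip":0.4},{"offset":[0.1615,-0.1555,0],"spin":92,"grip":0.4},{"offset":[0.1615,-0.1555,0],"spin":92,"grip":0.4}]'
python3 - <<'E'
from h import *
st(); p=snap('wrist','J_w.png'); p=snap('scene','J_s.png')
E
```

```text
time_s: 53.8
eef_pos: [0.4304, 0.1047, 0.2584]
eef_rot: [-0.0, 0.942, -0.335, 0.001]
wrist_force: [0.3, 0.1, -0.3]
opening: 0.396
t 53.8 tcp [0.4304 0.1047 0.2584] toolx [ 0.775 -0.632  0.001] tooly [-0.632 -0.775 -0.001] z [ 0.001 -0.    -1.   ] F [ 0.3  0.1 -0.3] op 0.396 q [-0.03  0.08  2.05 -0.    1.01  2.22]
```

View pics/J_w.png

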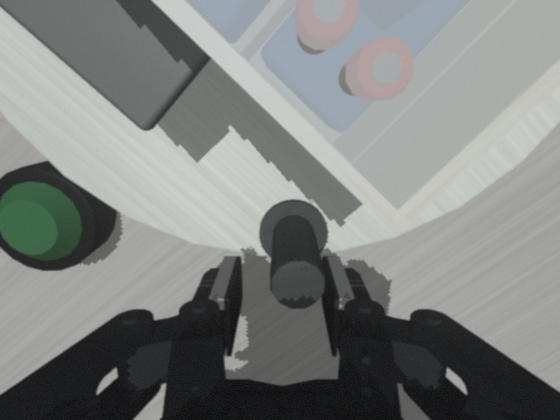

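View pics/J_s.png

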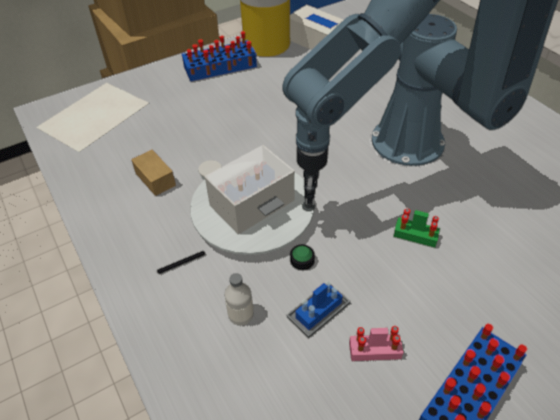

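Run:
```python
from h import *
p=snap('wrist'); X=atz(p,[298,284],.105)
for ax in ([.551,.0055],[.5505,.006]):
    v=X[:2]-ax; print(X,np.linalg.norm(v),(np.degrees(np.arctan2(v[1],v[0]))+135-7.6+180)%360-180)
```

```text
[0.43192107 0.09548126 0.105     ] 0.14925287161199371 -89.67629335591448
[0.43192107 0.09548126 0.105     ] 0.148552547907717 -89.63869679785194
```

```bash
python3 -m handwheel '[{"offset":[0,0.006,0],"spin":0,"grip":0.5},{"offset":[0,0.006,0],"spin":0,"grip":0.5},{"offset":[0,0.006,-0.04],"spin":0,"grip":0.5},{"offset":[0,0.006,-0.1],"spin":0,"grip":0.5},{"offset":[-0.05,0.006,-0.15],"spin":0,"grip":0.5},{"offset":[-0.05,0.006,-0.2],"spin":0,"grip":0.5},{"offset":[-0.05,0.006,-0.2],"spin":0,"grip":0.5}]'
python3 - <<'E'
from h import *
st(); p=snap('wrist','K_w.png'); p=snap('top','K_t.png')
for t in ['lid_tab','case','post','lid_hinge','reader']: print(t,[(np.round(d['uv'],1),round(d['confidence'],2)) for d in landmark_of(p,t)[:1]])
yaw=np.radians(7.7-90)
for n,c in dict(tab=(-.0825,0,.062),post=(-.106,-.106,.045),hinge=(.065,0,.054)).items(): print(n,proj(p,case2w(*c,yaw=yaw)).round(1))
E
```

```text
time_s: 54.82
eef_pos: [0.3879, 0.1321, 0.4626]
eef_rot: [-0.002, 0.942, -0.335, 0.005]
wrist_force: [0.1, -0.1, 0.4]
opening: 0.5
t 54.83 tcp [0.3879 0.1321 0.4626] toolx [ 0.775 -0.632  0.007] tooly [-0.631 -0.775 -0.007] z [ 0.01  0.   -1.  ] F [ 0.1 -0.1  0.4] op 0.5 q [ 0.04 -0.26  1.92  0.    1.48  2.29]
lid_tab [(array([279.4, 185.8]), 0.78)]
case []
post [(array([277.8, 232.8]), 0.62)]
lid_hinge [(array([336.7, 182.4]), 0.78)]
reader [(array([239.2, 199.8]), 0.71)]
tab [280.5 189. ]
post [276.  231.6]
hinge [337.9 183. ]
```

View pics/K_w.png

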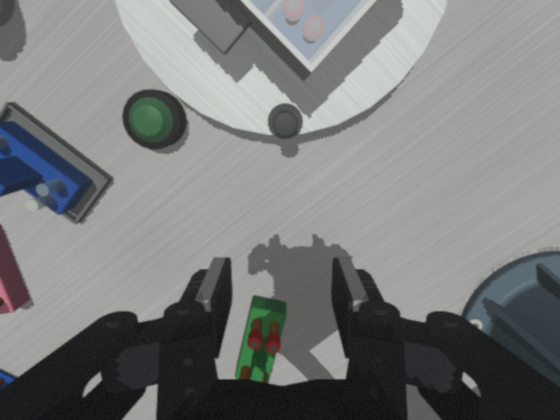

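View pics/K_t.png

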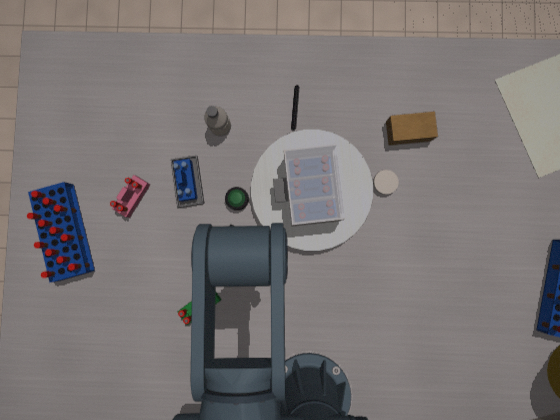

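Run:
```python
from h import *
p=snap('wrist'); X=atz(p,[285,119],.105); v=X[:2]-CC; print((np.degrees(np.arctan2(v[1],v[0]))+135-7.6+180)%360-180, np.linalg.norm(v))
t=cv2.imread('pics/K_t.png')[125:255,245:380]; cv2.imwrite('pics/K_c.png',cv2.resize(t,None,fx=4.5,fy=4.5,interpolation=cv2.INTER_CUBIC))
go((.47,.0,.55,None))
```

```text
-88.10711993291886 0.15035072994615947
off [0.1469, 0.0498, -0.0938] spin 0
```

View pics/K_c.png

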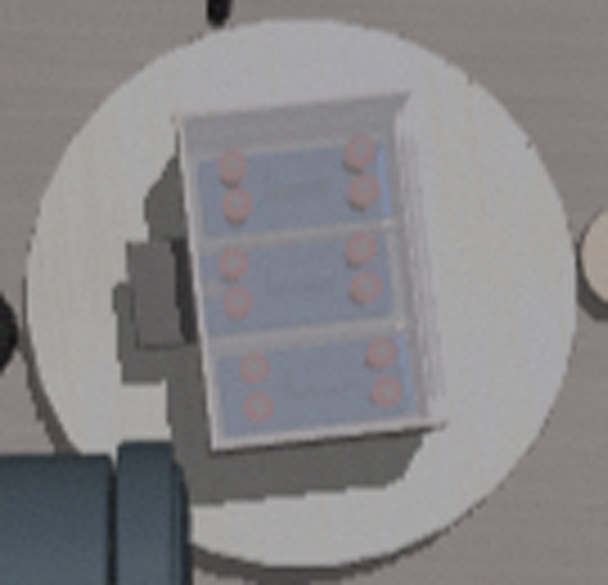

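```bash
python3 -m handwheel '[{"offset":[0.05,0.0,-0.02],"spin":0,"grip":0.5},{"offset":[0.1,0.0,-0.02],"spin":0,"grip":0.5},{"offset":[0.1,0.0,-0.02],"spin":0,"grip":0.5},{"offset":[0.1,0.0,-0.02],"spin":0,"grip":0.5},{"offset":[0.1,0.0,-0.02],"spin":0,"grip":0.5}]'
python3 - <<'E'
from h import *
st(); p=snap('wrist','L_w.png')
E
```

```text
time_s: 55.85
eef_pos: [0.4644, 0.069, 0.4773]
eef_rot: [0.0, 0.942, -0.335, -0.0]
wrist_force: [-0.4, 0.4, 0.6]
opening: 0.496
t 55.85 tcp [0.4644 0.069  0.4773] toolx [ 0.775 -0.632 -0.001] tooly [-0.632 -0.775  0.   ] z [-0.001  0.    -1.   ] F [-0.4  0.4  0.6] op 0.496 q [-0.11 -0.12  1.77  0.    1.49  2.15]
```

View pics/L_w.png

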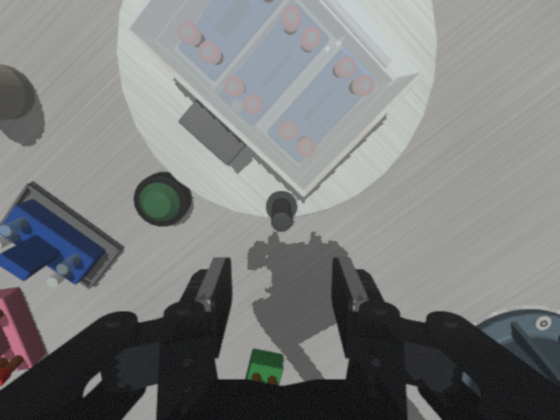

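Run:
```python
from h import *
p=snap('wrist'); X=atz(p,[282,219],.105); v=X[:2]-CC; print((np.degrees(np.arctan2(v[1],v[0]))+135-7.6+180)%360-180, np.linalg.norm(v))
a=atz(p,[132,28],.154);b=atz(p,[305,195],.154); d=b-a; print(np.linalg.norm(d),np.degrees(np.arctan2(d[1],d[0])), 'expect dir of case -y or y at yaw -82.4:',7.6,'or',-172.4)
```

```text
-89.3653342107919 0.14699411309091132
0.1792017871006153 -173.52152853342767 expect dir of case -y or y at yaw -82.4: 7.6 or -172.4
```

Run:
```python
from h import *
print(ctrl.hand_in()); st()
```

```text
the job is handed in; nothing more can be done
None
the job is handed in; nothing more can be done
```

The job is done and handed in, at about 56 s of the 210 s allowed. `hand_in()` gave no verdict, so what follows rests on my own checks.

**What I did**
- I turned the table by its post from the side stop to the front stop.
- I lifted the finished carrier (old1) out of the y = -60 mm bay and stood it in the tray.
- I stood the three red-capped carriers in the three bays, then closed the lid by its tab and pressed it past the catch.
- I then turned the table to the left stop, where the case front faces the black reader.

**Last checks**
- **Lid:** the tab stopped hard at its fully shut height, with the fingertips at 107 mm. The last scene picture taken before the turn agreed with the shut position.
- **Table:** three late measurements gave -89.4, -91.1 and -88.1 degrees. All are inside the ±3.4 degree window. I put less trust in -88.1, because the arm had not yet settled when that picture was taken.
- **Carriers:** the last top picture shows all three capped carriers upright in their bays under the shut lid, and the finished carrier upright in the tray.
- **Bystanders:** bottle, carton and marker look unmoved in the last top picture. I did not measure them again.

**Checks that disagreed**
- **Middle carrier:** it stands against the front wall of its bay. The scene camera suggested it sat 4 to 6 mm high. The height at which it touched down, and its size in the wrist picture, say it is on the floor, and I relied on those. Even 6 mm would be within the 8 mm limit.
- **Tray position:** the top and wrist cameras differed by about 7 mm. I weighted the wrist camera more, and the picture just before release showed the carrier well inside the tray.

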